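# Stand the stamp blank in the chuck and bring it under the engraving needle

### The arm

A 7-joint arm with a two-finger parallel gripper is mounted at the origin on the work surface. World frame = base frame: x ahead of the robot, y to its left, z up, the work surface at z = 0. Lengths are in mm, angles in rad, forces in N, time in s.
With the tool pointing down it reaches from about 400 to 925 mm from the base axis. Payload 5.6 kg.
Tool frame: the origin (TCP) lies between the finger pads; the fingertips stand 14 mm ahead of it and the grasp point (between the pads) lies 5 mm behind it (robot.tcp_to_tips is the distance from the TCP to the fingertips, in mm); z points along the fingers, y is the direction in which the jaws open and shut (so a half turn about z gives the same grasp; the last joint's range is limited). The gripper opens to 85 mm and grips with 20 to 120 N. Pads are 22 mm wide; open, the fingers measure 114 mm over their backs; the gripper's body (76 mm by 85 mm) begins 54 mm behind the grasp point. The pads swing forward as they close: fully open they stand 13 mm farther back than shut.
Start: joints at [1.103, 0.468, -0.012, 1.603, 0.006, 1.071, -0.056], TCP at [267.852, -592.253, 245.29] pointing down, gripper open.
Joint ranges: [-2.53, 2.53], [-0.31, 2.02], [-1.57, 1.55], [0.28, 2.44], [-1.29, 4.43], [0.15, 1.84], [-2.92, 2.92]. Speed limits (rad/s): [2.57, 2.57, 3.14, 3.14, 3.14, 3.14, 3.14].

### API

Orientations are given as a rotation vector (axis times angle).
In Python, from rig import robot gives the robot as it stands.
- The arm moves only by the tool step_arm, never from a script. Its argument "series" is a list of rows, each a list of 7 numbers: the shift along the tool's x, y, z in mm, then the turn, a rotation vector about the tool's x, y, z in rad, then the finger opening in mm, from 0 to 85.4. A call has 1 to 12 rows; each row shifts and turns the commanded pose from where the row before left it, along the tool's axes as they then stand; what a row does not reach is not made up. A row lasts 1/10 s, in which the tool goes at most 50 mm and 8.59 degrees, less where a joint would pass 70% of its speed; a pose out of reach is approached as far as the arm can. A call with a gripper value outside its range is refused whole. The fingers move at their own pace and stop on an object; "grip_force" is the grip in N (left out, the last holds). Time passes only in rows, so rows that do not move let the fingers close. It gives the time, the measured TCP pose, the force and the opening at its end, in the units of the state.
- robot.state(): the state, without advancing time (a new reading comes with each control period).
- robot.snapshot(name): name is "scene" or "top" or "wrist"; returns (picture, depth): 480x640x3 uint8, red, green, blue; 480x640 float32, mm along the optical axis (not along the pixel's ray), 0 where there is no reading.
- robot.calibration(name): a dict with "K" (3x3 intrinsics, pixels), "view" (4x4, takes a point from world to camera coordinates). Camera axes: x right, y up, looking along -z (the intrinsics and any distortion apply to the point x, -y, -z); pixel columns grow to the right and rows downward; lengths in mm; the calibration is good to about 2 mm. The wrist camera is an equidistant fisheye: a pixel r from the principal point sees the ray r / f radians off the axis. A picture is of the moment at which its call begins: read the wrist's pose just before it. calibration takes no time and is no camera call; for the wrist camera it gives the pose at the moment of the call.
- robot.sign_off(): hands the job in, once; it reports no verdict.
Trained networks look in the newest picture that a camera, given by its name, has taken for a name from the list of things; names that differ only in an ending like _2 or _b are one class to them, and where a whole thing is asked for, a point or a joint stands for the part that bears it (a point fixed in the world has none). Each returns a list of dicts, best first, with "confidence" (0 to 1); they miss things now and then, are a little off and sometimes report something else, mostly with a low value. They report only what shows in the picture. A call takes as long as a camera call.
- robot.search_frame(name, camera): "at" ([column, row] in pixels, amid what is visible of it).
- robot.place_of(name, camera): "at" ([column, row] in pixels: a listed point, or the origin of a listed thing).
The state is a dict: "t": time; "qpos": joint angles; "dq": joint speeds; "tau": joint torques, N m; "eef_pos": TCP position; "tool_rot": TCP orientation; "ft_force": force on the tool from outside, world axes, zero at the start; "wrist_torque": the same for the moment, N m; "grip_width": finger opening in mm.
Only numpy, scipy, OpenCV 4.12 (cv2) and the standard library are available. Lean on these libraries where they do the work, as an engineer would, in place of code of your own. Each camera call takes 0.05 s, during which the arm holds its last target.

### The job

Take the brass stamp blank with the blue end out of the slanted rack and stand it upright, blue end up, fully down in the hole of the aluminium chuck on the engraver's slide. Then slide the carriage by its black post until the middle of the blue end is right under the red engraving needle, and leave it standing there. Leave the other two rods in the rack and do not shift anything else on the bench.

Things in the scene. Friction and masses are not known exactly. Their poses are not given: they have to be found in the camera images.
- blank: Brass stamp blank: round rod, 14 mm thick, 115 mm long, last 12 mm blue. Origin: centre of its plain foot end (foot chamfered 1.5 mm); z runs along the rod to the blue end. At first it stands 30 mm deep, 2 mm loose, in a slanted hole of the rack, leaning 35 degrees (give or take 4) from vertical, blue end on the robot's side. Pull it out along its axis. 0.09 to 0.18 kg.
- blank_top (a point): Centre of the blank's blue end face, 115 mm from its foot along its z.
- rack: Fixed wooden rack block, 180 mm long (its y); three holes, 16 mm square, at its y = -60, 0, 60 mm, slanted 35 degrees towards its -x (the robot's side), their mouths 26 mm to the -x side of its origin and 59 mm above the table; 85 mm of each rod stands out. Origin: middle of its underside, on the table. Which rod is in which hole varies.
- rod_steel: Dark steel rod with a red end, same size as the blank, in another hole of the rack; stays there. Origin at its foot, z along it.
- rod_alu: Aluminium rod with a yellow end, same size as the blank, in another hole of the rack; stays there. Origin at its foot, z along it.
- needle (a point): Tip of the engraver's fixed red needle (black collet), 169 mm above the table, pointing down, 8 mm above the top of a blank that stands fully home in the chuck. Its y axis is the way the carriage slides. The head overhangs it from 202 mm above the table up, 60 mm wide (x), from 24 mm on the -y side of the needle to the column on the +y side: no gripper fits above the needle's spot.
- engraver: The engraver, fixed on the table: white base plate 170 x 560 x 12 mm with a level slide along its y on the -y half, and a white column 380 mm tall on its +y side. Origin on the table straight under the needle; y runs along the slide.
- carriage (a joint): Carriage position along the slide, m: 0 at the end far from the needle, where carriage_mid is 160 mm (along y) from the needle; grows towards the needle (engraver's +y), stop at 0.22. Level slide, friction about 3.5 N; it stays where it is left. Dark steel plate 70 mm wide, its top 36 mm above the table, from 140 mm on the -y side of carriage_mid to 50 mm on the +y side.
- carriage_mid (a point): Point of the carriage on the slide's middle line, 81 mm above the table, level with the flat top of the aluminium chuck (block 54 mm in x, 50 mm in y) clamped on the carriage. Axes as the engraver's. The chuck's upright hole, 16 mm wide, 35 mm deep, lies exactly at x = 0 from here, but ANYWHERE from y = -9 to +9 mm: not measured, differs each time; see it or feel for it.
- post_top (a point): Centre of the top of the carriage's black round post, 14 mm thick, 51 mm tall above the plate, top 87 mm above the table, 110 mm to the -y side of carriage_mid and fixed on the carriage: the part to hold or push when sliding. The chuck does not shift on the carriage (it holds against 60 N).
- screwdriver: Orange screwdriver, 170 mm long, lying on the table; not to be shifted.
- loupe: Black eyeglass loupe, 40 mm wide, 30 mm high; not to be shifted.
- tag: Brass name plate 60 x 40 x 5 mm, lying on the table; not to be shifted.
- jar: Amber jar 52 mm wide, 70 mm high; not to be shifted.
- tin: Red flat tin 70 x 90 x 30 mm; not to be shifted.

How it is judged (in metres and radians):
On the way, in this order (a step that is already met when the one before it is completed fails the run):
1. the blank stands upright, fully down in the chuck's hole (z of blank in the frame of carriage_mid between -0.039 and -0.0315 m and x of blank in the frame of carriage_mid between -0.005 and 0.005 m and y of blank in the frame of carriage_mid between -0.016 and 0.016 m and angle between blank's own z axis and vertical below 0.1 rad), for 0.2 s.
2. the middle of its blue end is under the needle (all of step 1 and horizontal distance between blank_top and needle below 0.003 m), for 0.2 s.
At the end, for the whole second after the job is handed in: The blank is at rest, standing in the chuck's hole within 0.1 rad of vertical, blue end up, its foot no more than 3.5 mm above the hole's floor, the middle of its blue end within 3 mm (horizontally) of the needle's tip; the other two rods are still within 15 mm of where they were (all of step 2 and linear speed of blank below 0.01 m/s and distance of each of rod_steel, rod_alu from where it was at the start of the episode below 0.015 m); the robot touches nothing.
It fails at once if a rod other than the blank is shifted more than 15 mm (distance of any of rod_steel, rod_alu from where it was at the start of the episode above 0.015 m).
It fails at once if another loose thing on the bench is shifted more than 20 mm (distance of any of screwdriver, loupe, tag, jar, tin from where it was at the start of the episode above 0.02 m).
It also fails if it takes over 72 s, if anything falls off the work surface, if the arm or the gripper's body presses on something with over 40 N, if the wrist force passes 120 N, or if a joint passes its speed limit or range.

## Working session

There is one attempt and no reset: what is moved stays moved. The work goes in short steps, Python scripts to look and compute and a tool call to move; the robot and the scene stay as the last step left them, time stands still between calls to the robot, and variables do not carry over. Pictures are saved under pics/ and viewed, and the job is handed in when it is done.

Besides the shell and the picture viewer there is one more tool, called after ">>>" as a command line: name --pt "numbers of a row" for each row, then --argument value for the rest. step_arm: Moves the arm, as the interface text tells. Its arguments: {"type":"object","properties":{"series":{"type":"array"},"grip_force":{"type":"number"}},"required":["series"]}

```bash
ls; mkdir -p pics; cat > h.py <<'E'
import numpy as np,cv2
from rig import robot
from scipy.spatial.transform import Rotation as R
def shot(cam,name):
    c=robot.calibration(cam); p,d=robot.snapshot(cam)
    cv2.imwrite(f'pics/{name}.png',p[:,:,::-1]); np.savez(f'pics/{name}.npz',p=p,d=d,K=c['K'],view=c['view'])
    return p,d,np.array(c['K']),np.array(c['view'])
def cam_pt(px,z,K,fish):
    # z depth along axis -> camera coords
    u=(px[0]-K[0,2])/K[0,0]; v=(px[1]-K[1,2])/K[1,1]
    if fish:
        r=np.hypot(u,v); s=np.tan(r)/r if r>1e-9 else 1; u*=s; v*=s
    return np.array([u*z,-v*z,-z])
def unproj(px,z,K,V,fish=False):
    return (np.linalg.inv(V)@np.append(cam_pt(px,z,K,fish),1))[:3]
def at_height(px,h,K,V,fish=False):
    I=np.linalg.inv(V); o=I[:3,3]; d=I[:3,:3]@cam_pt(px,1,K,fish)
    return o+d*(h-o[2])/d[2]
def proj(P,K,V,fish=False):
    c=V@np.append(P,1); x,y,z=c[0],-c[1],-c[2]
    if fish:
        r=np.hypot(x,y); t=np.arctan2(r,z); return np.array([K[0,2]+K[0,0]*t*x/r,K[1,2]+K[1,1]*t*y/r])
    return np.array([K[0,2]+K[0,0]*x/z,K[1,2]+K[1,1]*y/z])
E
python3 - <<'E'
from h import *
np.set_printoptions(precision=2,suppress=True)
print(robot.state()['tool_rot'],robot.tcp_to_tips)
for cam in ['scene','top','wrist']:
    p,d,K,V=shot(cam,cam+'0'); print(cam,K.tolist(),robot.calibration(cam).keys()); print(V)
    for n in ['blank','blank_top','rack','needle','engraver','carriage_mid','post_top','rod_steel','rod_alu']:
        try:r=robot.place_of(n,cam)
        except Exception as e: r=[];print(e)
        for k in r[:2]:
            x,y=k['at']; i,j=int(round(y)),int(round(x))
            w=unproj((x,y),d[i,j],K,V,cam=='wrist') if 0<=i<480 and 0<=j<640 else None
            print(n,np.round([x,y]),round(k['confidence'],2),w)
print(robot.state()['t'])
E
```

```text
pics
[-3.07 -0.66  0.  ] 14.0
scene [[469.90481153465277, 0.0, 315.74713338172717], [0.0, 469.90481153465277, 240.15174525812657], [0.0, 0.0, 1.0]] dict_keys(['K', 'view'])
[[    0.54     0.84     0.01  -268.68]
 [   -0.63     0.4      0.67   325.19]
 [    0.56    -0.37     0.74 -1272.65]
 [    0.       0.       0.       1.  ]]
blank_top [164. 264.] 0.75 [ 518.06 -312.41  128.3 ]
rack [205. 330.] 0.56 [ 611.03 -296.04   38.05]
needle [438. 153.] 0.58 [578.1  224.64 174.92]
engraver [422. 216.] 0.68 [581.61 219.25   9.69]
carriage_mid [373. 221.] 0.7 [579.07  80.8   67.5 ]
carriage_mid [226. 300.] 0.39 [ 589.13 -245.24   59.94]
post_top [373. 221.] 0.2 [578.85  80.47  67.49]
rod_steel [169. 341.] 0.87 [ 608.94 -355.65   53.62]
rod_alu [225. 299.] 0.84 [ 588.02 -245.39   60.5 ]
top [[506.82930258408624, 0.0, 317.79546988087253], [0.0, 506.82930258408624, 231.1273768418398], [0.0, 0.0, 1.0]] dict_keys(['K', 'view'])
[[   -0.03    -1.      -0.02   -32.22]
 [    1.      -0.03     0.05  -578.99]
 [   -0.05    -0.02     1.   -1004.03]
 [    0.       0.       0.       1.  ]]
blank [445. 226.] 0.71 [ 578.43 -288.76   70.94]
blank_top [467. 261.] 0.68 [ 512.11 -312.92  123.19]
rack [442. 224.] 0.79 [ 583.25 -282.05   72.34]
rack [184. 235.] 0.71 [576.76 220.45  21.64]
needle [154. 227.] 0.93 [580.22 204.98 242.79]
engraver [181. 233.] 0.63 [580.93 225.69  25.6 ]
carriage_mid [251. 227.] 0.96 [588.35  82.63  45.35]
post_top [312. 226.] 0.86 [583.6  -37.82  88.77]
rod_steel [477. 214.] 0.77 [ 599.11 -350.5    68.12]
rod_alu [413. 231.] 0.87 [ 571.02 -227.4    70.77]
wrist [[371.64829954431775, 0.0, 323.8988643353542], [0.0, 371.64829954431775, 241.66518842209044], [0.0, 0.0, 1.0]] dict_keys(['K', 'view'])
[[   0.41   -0.91   -0.   -648.97]
 [   0.87    0.39   -0.29   37.63]
 [   0.27    0.12    0.96 -380.9 ]
 [   0.      0.      0.      1.  ]]
1.5
```

View pics/scene0.png

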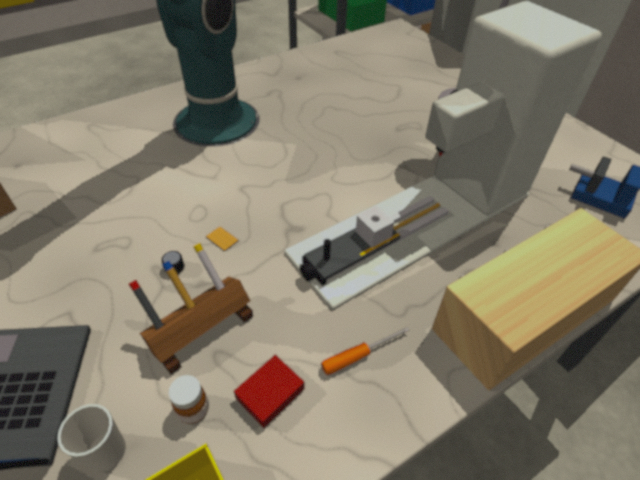

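View pics/top0.png

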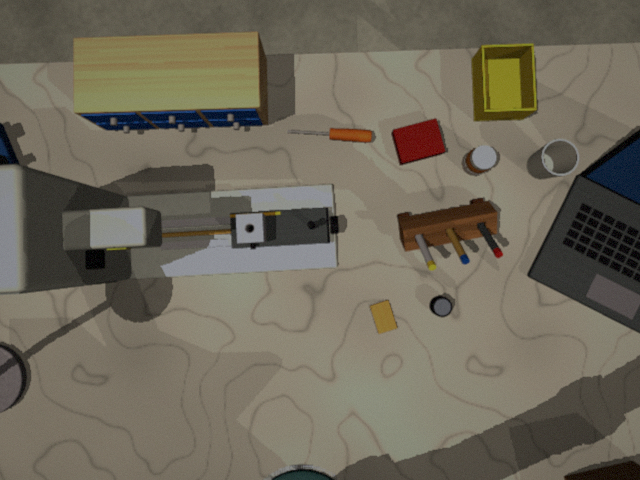

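View pics/wrist0.png

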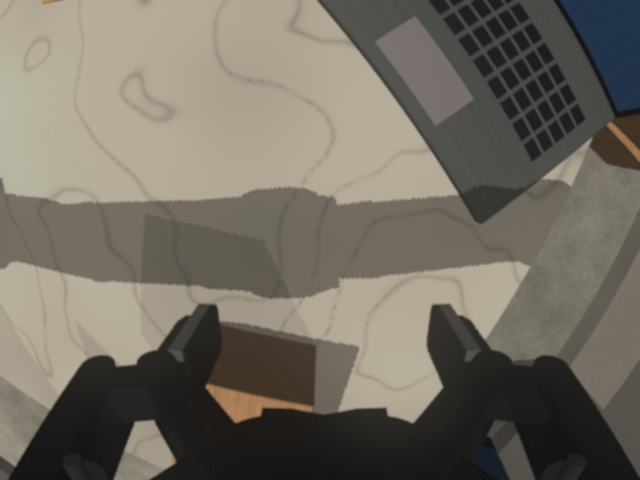

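The middle rod has the blue end: (464,260) in top, (168,267) in scene. The carriage is at the far end, with the chuck hole showing at top (250,228). I'll zoom in on these.

```bash
python3 - <<'E'
import cv2,numpy as np
t=cv2.imread('pics/top0.png'); s=cv2.imread('pics/scene0.png')
def cr(im,x,y,w,h,f): return cv2.resize(im[y:y+h,x:x+w],None,fx=f,fy=f,interpolation=cv2.INTER_CUBIC)
cv2.imwrite('pics/z1.png',cr(t,390,190,130,90,6))
cv2.imwrite('pics/z2.png',cr(t,225,195,125,60,6))
cv2.imwrite('pics/z3.png',cr(s,120,230,140,110,5))
cv2.imwrite('pics/z4.png',cr(s,400,80,120,100,5))
cv2.imwrite('pics/z5.png',cr(s,280,190,150,100,5))
E
```

```text
(no output)
```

View pics/z1.png

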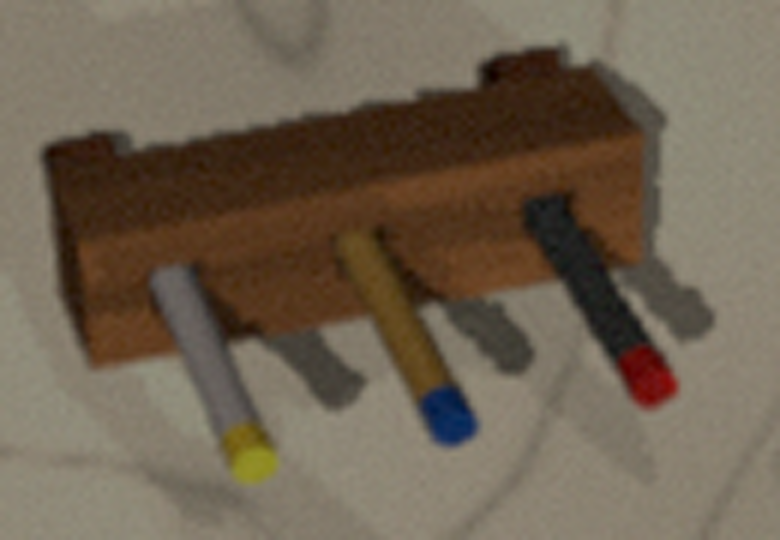

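View pics/z2.png

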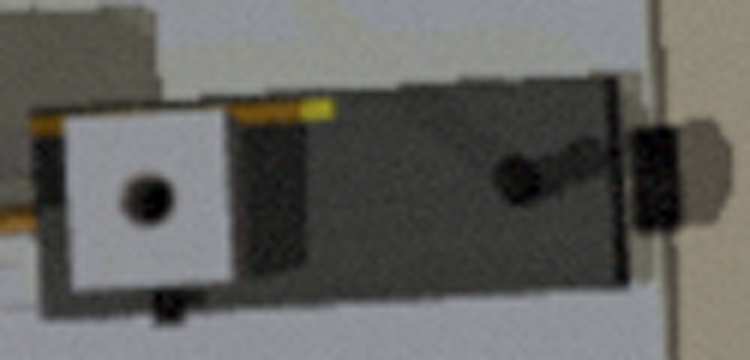

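View pics/z3.png

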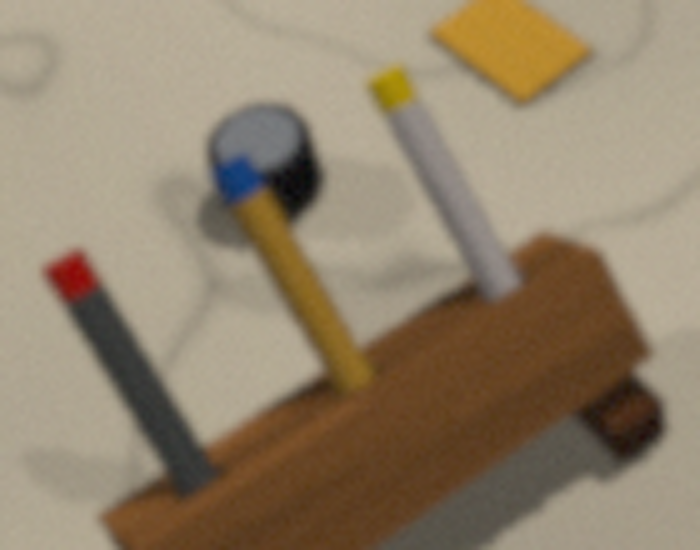

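View pics/z4.png

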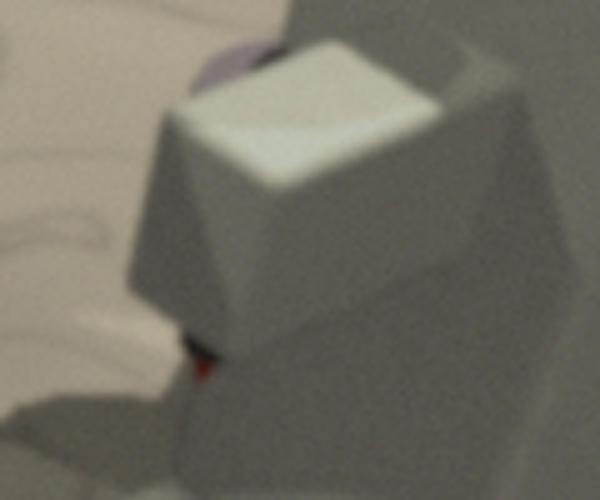

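View pics/z5.png

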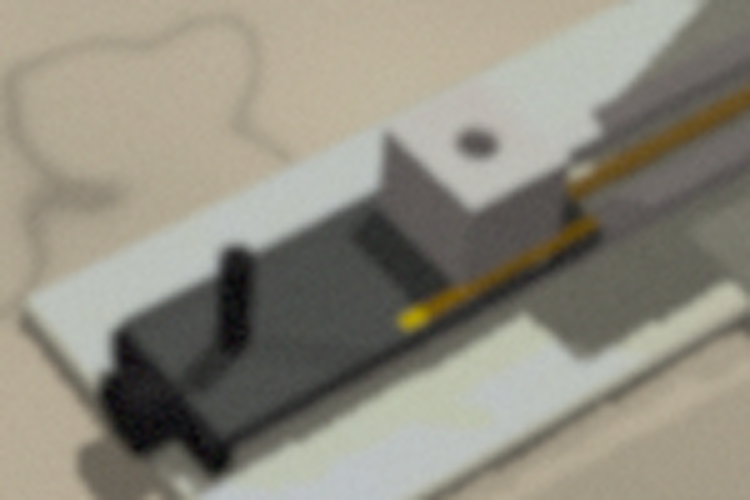

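```bash
cat > m1.py <<'E'
from h import *
from scipy.optimize import least_squares
np.set_printoptions(precision=2,suppress=True)
L={c:np.load(f'pics/{c}0.npz') for c in ['top','scene']}
box={'top':(435,220,475,268),'scene':(158,255,200,310)}
allp={}
for c in L:
    l=L[c];p=l['p'].astype(np.uint8);d=l['d'];hsv=cv2.cvtColor(p,cv2.COLOR_RGB2HSV)
    x0,y0,x1,y1=box[c];m=np.zeros(d.shape,bool);H,S,V=[hsv[...,i].astype(int) for i in range(3)]
    m[y0:y1,x0:x1]=True
    blue=m&(H>100)&(H<130)&(S>120); br=m&(H>14)&(H<28)&(S>120)&(V>60)
    pts=[]
    for msk,tag in ((blue,1),(br,0)):
        for i,j in zip(*np.where(msk&(d>0))): pts.append(np.append(unproj((j,i),d[i,j],l['K'],l['view']),tag))
    pts=np.array(pts); allp[c]=pts; print(c,blue.sum(),br.sum(),pts[pts[:,3]==1].mean(0),pts[pts[:,3]==0].mean(0), pts[:,2].min(),pts[:,2].max())
    g=pts[pts[:,2]>62]
    def f(q):
        a=np.array([q[2],q[3],1]);a/=np.linalg.norm(a); v=g[:,:3]-[q[0],q[1],100]
        return np.linalg.norm(v-np.outer(v@a,a),axis=1)-7
    b=pts[pts[:,3]==1].mean(0)
    r=least_squares(f,[560,-300,-.65,-.25],loss='soft_l1',f_scale=1.5); q=r.x
    a=np.array([q[2],q[3],1]);a/=np.linalg.norm(a)
    v=g[:,:3]-[q[0],q[1],100];s=v@a
    print(c,'axis',a,'at z100',q[:2],'lean',np.degrees(np.arccos(a[2])),'rms',np.median(abs(r.fun)),'s max',np.sort(s)[[-1,-5,-10]],'blue smin',np.sort(s[g[:,3]==1])[[0,5]],'top',np.array([q[0],q[1],100])+a*np.sort(s)[-5])
for c,pts in {'top':dict(hole=(149,200),c1=(65,113),c2=(228,110),c3=(235,283),c4=(72,290),post=(518,180)),'scene':dict(hole=(477,143),post=(236,252))}.items():
    l=L[c];o,f=((225,195),6) if c=='top' else ((280,190),5)
    for n,(X,Y) in pts.items():
        px=((X+.5)/f-.5+o[0],(Y+.5)/f-.5+o[1]); print(c,n,np.array(px),at_height(px,87 if n=='post' else 81,l['K'],l['view']), l['d'][int(px[1])-3:int(px[1])+4:3,int(px[0])-3:int(px[0])+4:3].ravel() if n=='post' else '')
l=L['scene'];px=((202+.5)/5-.5+400,(376+.5)/5-.5+80);print('needle',at_height(px,169,l['K'],l['view']))
# plate left/right edges
E
python3 m1.py
```

```text
top 53 289 [ 516.33 -307.86  125.12    1.  ] [ 556.01 -301.52   79.97    0.  ] 46.79647357013914 129.34830354821736
top axis [-0.65 -0.13  0.75] at z100 [ 547.48 -301.45] lean 41.741080175682 rms 1.765310751894333 s max [44.46 43.92 42.95] blue smin [31.22 33.15] top [ 518.78 -307.03  132.77]
scene 45 379 [ 518.   -308.68  121.54    1.  ] [ 549.55 -302.59   82.03    0.  ] 0.9229402481932993 128.8096024180211
scene axis [-0.65 -0.12  0.75] at z100 [ 531.51 -306.87] lean 41.17049175254616 rms 0.9153740033959874 s max [30.4  30.16 29.01] blue smin [20.78 21.92] top [ 511.96 -310.36  122.7 ]
top hole [249.42 227.92] [584.17  79.74  81.  ] 
top c1 [235.42 213.42] [612.22 105.63  81.  ] 
top c2 [262.58 212.92] [611.76  54.36  81.  ] 
top c3 [263.75 241.75] [557.46  53.29  81.  ] 
top c4 [236.58 242.92] [556.61 104.44  81.  ] 
top post [310.92 224.58] [586.95 -36.2   87.  ] [992.58 944.76 995.75 944.14 946.29 944.7  991.66 942.68 949.08]
scene hole [375.  218.2] [584.51  79.54  81.  ] 
scene post [326.8 240. ] [586.57 -34.96  87.  ] [974.26 974.41 974.61 973.58 869.3  869.45 866.97 862.56 862.07]
needle [578.44 230.92 169.  ]
```

```bash
cat > m2.py <<'E'
from h import *
np.set_printoptions(precision=3,suppress=True)
l=np.load('pics/top0.npz');m=np.load('pics/scene0.npz')
T=lambda X,Y:((X+.5)/6-.5+390,(Y+.5)/6-.5+190)
S=lambda X,Y:((X+.5)/5-.5+120,(Y+.5)/5-.5+230)
def plane(a,b,L):
    I=np.linalg.inv(L['view']);o=I[:3,3];d=[I[:3,:3]@cam_pt(p,1,L['K'],False) for p in (a,b)]
    n=np.cross(*d);n/=np.linalg.norm(n);return n,o
for name,ta,tb,sa,sb in [('blank',(450,420),(357,247),(237,178),(352,380)),('alu',(254,460),(175,282),(391,90),(500,285)),('steel',(649,378),(550,215),(73,275),(194,480))]:
    n1,o1=plane(T(*ta),T(*tb),l);n2,o2=plane(S(*sa),S(*sb),m)
    a=np.cross(n1,n2);a/=np.linalg.norm(a);a*=np.sign(a[2])
    P=np.linalg.lstsq(np.array([n1,n2,[0,0,1]]),np.array([n1@o1,n2@o2,128.6]),rcond=None)[0]
    print(name,'axis',a,'lean',np.degrees(np.arccos(a[2])),'az',np.degrees(np.arctan2(a[1],a[0])),'P@128.6',P,'mouth@59',P+a*(59-128.6)/a[2])
    print('  topface px at 128.6',at_height(T(*ta),128.6,l['K'],l['view']),' mouth at 63',at_height(T(*tb),63,l['K'],l['view']),'proj scene of P',proj(P,m['K'],m['view']),S(*sa))
E
python3 m2.py
```

```text
blank axis [-0.613 -0.095  0.785] lean 38.30411768276666 az -171.2104552155465 P@128.6 [ 510.121 -309.779  128.6  ] mouth@59 [ 564.45  -301.379   59.   ]
  topface px at 128.6 [ 515.172 -307.306  128.6  ]  mouth at 63 [ 569.603 -297.811   63.   ] proj scene of P [163.855 259.675] (167.0, 265.2)
alu axis [-0.631 -0.104  0.769] lean 39.73219513393893 az -170.59897979662185 P@128.6 [ 500.474 -251.212  128.6  ] mouth@59 [ 557.546 -241.763   59.   ]
  topface px at 128.6 [ 504.894 -249.435  128.6  ]  mouth at 63 [ 560.039 -239.985   63.   ] proj scene of P [194.653 241.971] (197.8, 247.6)
steel axis [-0.626 -0.088  0.775] lean 39.18074215655391 az -171.95837512334802 P@128.6 [ 521.656 -368.418  128.6  ] mouth@59 [ 577.824 -360.483   59.   ]
  topface px at 128.6 [ 526.004 -366.014  128.6  ]  mouth at 63 [ 578.112 -358.995   63.   ] proj scene of P [131.174 279.473] (134.2, 284.6)
```

```bash
cat > plan.py <<'E'
from h import *
def rows(p0,R0,p1,R1,n,op,dec=(1,4)):
    """interpolated rows, rounding, with correction of rounding as it goes"""
    out=[];p=np.array(p0,float);Rc=R0
    w=(R0.inv()*R1).as_rotvec()
    for k in range(1,n+1):
        s=k/n; pt=p0+(np.array(p1)-p0)*s; Rt=R0*R.from_rotvec(w*s)
        d=np.round(Rc.inv().apply(pt-p),dec[0]); t=np.round((Rc.inv()*Rt).as_rotvec(),dec[1])
        p=p+Rc.apply(d); Rc=Rc*R.from_rotvec(t)
        out.append([*d.tolist(),*t.tolist(),op])
    return out,p,Rc
def cur():
    s=robot.state(); return np.array(s['eef_pos']),R.from_rotvec(s['tool_rot']),s
def frame(z,y):
    z=np.array(z)/np.linalg.norm(z);y=np.array(y,float);y-=z*(y@z);y/=np.linalg.norm(y)
    return R.from_matrix(np.c_[np.cross(y,z),y,z])
E
python3 - <<'E'
from plan import *
a=np.array([-.62,-.105,.785]);a/=np.linalg.norm(a);top=np.array([512,-309.5,126.])
p,Rc,s=cur(); Rt=frame(-a,np.cross([0,0,1.],a))
if (Rt.as_matrix()[:,1]@Rc.as_matrix()[:,1])<0: Rt=frame(-a,-np.cross([0,0,1.],a))
r,pe,_=rows(p,Rc,top+a*60,Rt,10,40)
print(p,np.degrees((Rc.inv()*Rt).magnitude()),pe,Rt.as_rotvec())
for q in r:print(q)
E
```

```text
[ 267.86583438 -592.2423875   245.28766864] 41.30653573753846 [ 475.05332148 -315.76808501  172.83215282] [-2.90265428 -0.24405173 -1.01924436]
[30.3, -16.7, 7.2, -0.0087, 0.0672, 0.0247, 40]
[29.3, -17.4, 9.1, -0.0087, 0.0671, 0.0247, 40]
[28.2, -18.3, 10.9, -0.0086, 0.0672, 0.0248, 40]
[26.9, -19.0, 12.6, -0.0087, 0.0672, 0.0247, 40]
[25.5, -19.8, 14.1, -0.0087, 0.0671, 0.0247, 40]
[24.1, -20.6, 15.7, -0.0087, 0.0672, 0.0247, 40]
[22.4, -21.2, 17.0, -0.0086, 0.0671, 0.0248, 40]
[20.8, -22.0, 18.3, -0.0087, 0.0672, 0.0247, 40]
[18.9, -22.6, 19.4, -0.0087, 0.0672, 0.0247, 40]
[17.0, -23.2, 20.5, -0.0087, 0.0671, 0.0247, 40]
```

>>> step_arm --pt "30.3 -16.7 7.2 -0.0087 0.0672 0.0247 40" --pt "29.3 -17.4 9.1 -0.0087 0.0671 0.0247 40" --pt "28.2 -18.3 10.9 -0.0086 0.0672 0.0248 40" --pt "26.9 -19.0 12.6 -0.0087 0.0672 0.0247 40" --pt "25.5 -19.8 14.1 -0.0087 0.0671 0.0247 40" --pt "24.1 -20.6 15.7 -0.0087 0.0672 0.0247 40" --pt "22.4 -21.2 17.0 -0.0086 0.0671 0.0248 40" --pt "20.8 -22.0 18.3 -0.0087 0.0672 0.0247 40" --pt "18.9 -22.6 19.4 -0.0087 0.0672 0.0247 40" --pt "17.0 -23.2 20.5 -0.0087 0.0671 0.0247 40" --pt "0 0 0 0 0 0 40" --pt "0 0 0 0 0 0 40" --grip_force 80

```text
t: 2.7
eef_pos: [474.9, -315.9, 172.6]
tool_rot: [-2.903, -0.244, -1.019]
ft_force: [-0.7, -0.4, 0.2]
grip_width: 40.2
```

```bash
cat > w.py <<'E'
import sys
from plan import *
np.set_printoptions(precision=2,suppress=True)
n=sys.argv[1]
p,Rc,s=cur();print(s['t'],p,Rc.as_rotvec(),s['grip_width'],s['ft_force'])
P,d,K,V=shot('wrist',n)
E
python3 w.py w1
```

```text
2.7 [ 474.88 -315.89  172.64] [-2.9  -0.24 -1.02] 40.19641315837952 [-0.7  -0.37  0.19]
```

View pics/w1.png

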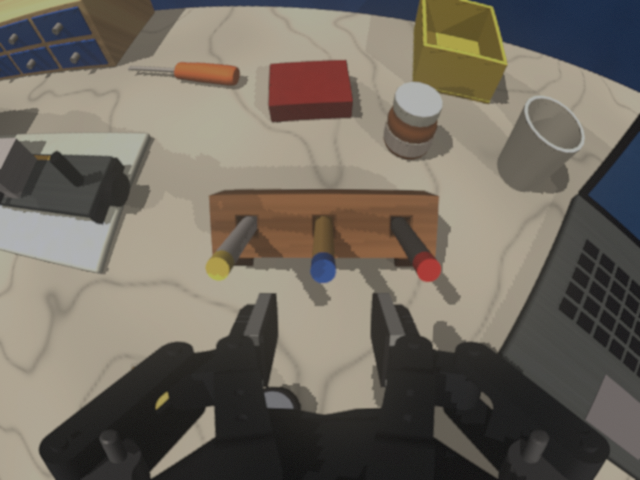

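The blank's blue end at (322,268) sits centred between the fingers at cols 265–382, and the rack looks level. Next I check the rod's position and direction in this view.

```bash
python3 - <<'E'
from plan import *
np.set_printoptions(precision=2,suppress=True)
l=np.load('pics/w1.npz');K,V,d=l['K'],l['view'],l['d']
a=np.array([-.62,-.105,.785]);a/=np.linalg.norm(a);top=np.array([512,-309.5,126.])
print(proj(top,K,V,True),proj(top-a*80,K,V,True))
for px in [(322,268),(322,272),(323,240),(323,222)]: print(px,d[px[1],px[0]],unproj(px,d[px[1],px[0]],K,V,True))
for q in [(322,269),(323,220)]:
  print(at_height(q,126,K,V,True),at_height(q,65,K,V,True))
im=cv2.imread('pics/w1.png');cv2.imwrite('pics/z6.png',cv2.resize(im[180:300,200:450],None,fx=3.2,fy=3.2,interpolation=cv2.INTER_CUBIC))
E
```

```text
[325.7  272.23] [325.32 232.76]
(322, 268) 203.40645 [ 514.   -307.11  126.19]
(322, 272) 204.85223 [ 512.4  -307.37  123.99]
(323, 240) 235.20953 [ 539.85 -303.17  102.37]
(323, 222) 275.26453 [ 566.82 -298.47   70.14]
[ 513.49 -307.19  126.  ] [ 532.36 -303.58   65.  ]
[ 542.75 -302.77  126.  ] [ 570.79 -297.77   65.  ]
```

View pics/z6.png

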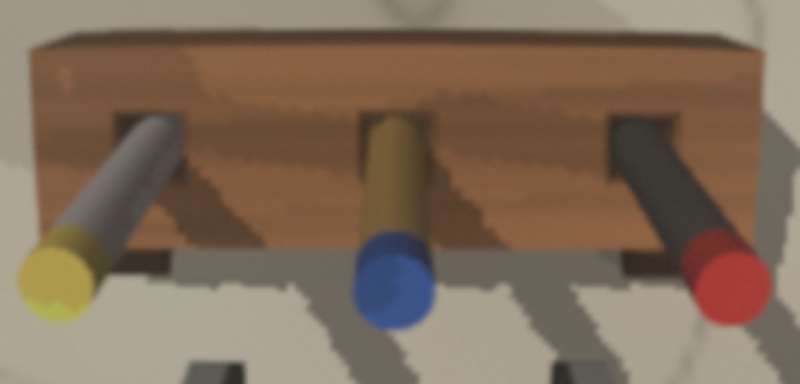

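```bash
cat > m3.py <<'E'
from plan import *
from scipy.optimize import least_squares
np.set_printoptions(precision=3,suppress=True)
cl={}
for c,box,fish in [('w1',(310,222,336,285),True),('top0',(440,225,475,268),False),('scene0',(158,255,194,308),False)]:
    l=np.load(f'pics/{c}.npz');K,V,d=l['K'],l['view'],l['d'];x0,y0,x1,y1=box
    g=np.array([unproj((j,i),d[i,j],K,V,fish) for i in range(y0,y1) for j in range(x0,x1) if d[i,j]>0])
    A=np.array([-.61,-.10,.785]);A/=np.linalg.norm(A);T=np.array([513.5,-307.7,126])
    for it in range(8):
        v=g-T;s=v@A;r=np.linalg.norm(v-np.outer(s,A),axis=1)
        k=(s>-75)&(s<-3)&(r<(14 if it<3 else 9.5))&(g[:,2]>68)
        h=g[k]
        def f(q):
            a=np.array([q[2],q[3],1]);a/=np.linalg.norm(a);v=h-[q[0],q[1],100];return np.linalg.norm(v-np.outer(v@a,a),axis=1)-7
        x0_=T+A*(100-T[2])/A[2]
        q=least_squares(f,[x0_[0],x0_[1],A[0]/A[2],A[1]/A[2]],loss='soft_l1',f_scale=.7).x
        A=np.array([q[2],q[3],1]);A/=np.linalg.norm(A);T=np.array([q[0],q[1],100])+A*26/A[2]
    print(c,k.sum(),'A',A,'lean',np.degrees(np.arccos(A[2])),'az',np.degrees(np.arctan2(A[1],A[0])),'@126',T,'med',np.median(abs(f(q))))
E
python3 m3.py
```

```text
w1 746 A [-0.634 -0.104  0.766] lean 39.99220306355242 az -170.67853539382693 @126 [ 511.589 -307.772  126.   ] med 0.17774175354832789
top0 214 A [-0.634 -0.103  0.766] lean 39.99190817147061 az -170.77248246905978 @126 [ 510.817 -309.241  126.   ] med 0.5795474092235078
scene0 370 A [-0.638 -0.107  0.763] lean 40.29140090390568 az -170.4875602105784 @126 [ 509.661 -310.561  126.   ] med 0.7184859773739669
```

```bash
python3 - <<'E'
from plan import *
a=np.array([-.634,-.104,.766]);a/=np.linalg.norm(a);top=np.array([511.6,-307.8,126.])+a*(-2/.766)
p,Rc,s=cur(); Rt=frame(-a,[.155,-.988,0]);Rt=frame(-a,-np.cross([0,0,1.],a)*np.sign(np.cross([0,0,1.],a)@[-.155,.988,0]))
r,pe,R2=rows(p,Rc,top+a*45,Rt,3,40)
for q in r:print(q)
r,pe,_=rows(pe,R2,top-a*30,Rt,5,40)
for q in r:print(q)
print(top,pe,Rt.as_matrix())
E
```

```text
[-0.3, -1.1, 6.0, -0.0005, 0.0077, 0.0012, 40]
[-0.3, -1.1, 5.9, -0.0005, 0.0076, 0.0012, 40]
[-0.4, -1.1, 6.0, -0.0005, 0.0077, 0.0013, 40]
[-0.0, 0.0, 15.0, -0.0, -0.0, -0.0, 40]
[-0.0, 0.0, 15.0, -0.0, -0.0, -0.0, 40]
[-0.0, 0.0, 15.0, -0.0, -0.0, -0.0, 40]
[-0.0, 0.0, 15.0, -0.0, -0.0, -0.0, 40]
[-0.0, 0.0, 15.0, -0.0, -0.0, -0.0, 40]
[ 513.25574328 -307.52839542  123.99952783] [ 532.28289297 -304.3612543   101.01654268] [[ 7.56075961e-01  1.61874420e-01  6.34149677e-01]
 [ 1.24025079e-01 -9.86811366e-01  1.04024553e-01]
 [ 6.42625023e-01  6.93889390e-18 -7.66180840e-01]]
```

>>> step_arm --pt "-0.3 -1.1 6.0 -0.0005 0.0077 0.0012 40" --pt "-0.3 -1.1 5.9 -0.0005 0.0076 0.0012 40" --pt "-0.4 -1.1 6.0 -0.0005 0.0077 0.0013 40" --pt "0 0 15 0 0 0 40" --pt "0 0 15 0 0 0 40" --pt "0 0 15 0 0 0 40" --pt "0 0 15 0 0 0 40" --pt "0 0 15 0 0 0 40" --pt "0 0 0 0 0 0 40"

```text
t: 3.65
eef_pos: [532.8, -301.8, 99.3]
tool_rot: [-2.887, -0.236, -1.05]
ft_force: [0.1, 0.6, -0.1]
grip_width: 40.2
```

```bash
python3 w.py w2
```

```text
3.65 [ 532.84 -301.77   99.25] [-2.89 -0.24 -1.05] 40.16373620224274 [ 0.1   0.62 -0.06]
```

View pics/w2.png

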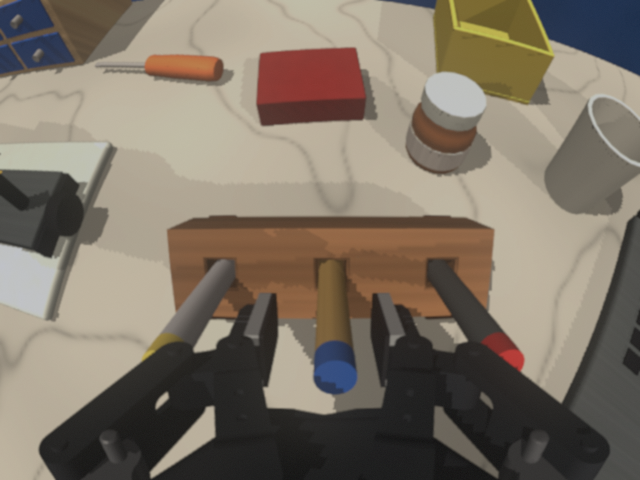

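```bash
python3 - <<'E'
from plan import *
p,Rc,s=cur();print(s['t'],p,Rc.as_rotvec(),s['dq'])
E
```

```text
3.7 [ 532.51535616 -302.11963083   99.94660987] [-2.88794941 -0.2358074  -1.05064866] [ 0.01133781 -0.03099335  0.00036869  0.00389794  0.02309517  0.00622196
 -0.02124427]
```

>>> step_arm --pt "0 2.3 0 0 0 0 40" --pt "0 0 0 0 0 0 40" --pt "0 0 0 0 0 0 40"

```text
t: 4.0
eef_pos: [532.7, -305.8, 101.4]
tool_rot: [-2.891, -0.237, -1.053]
ft_force: [-0.3, 0.0, -0.0]
grip_width: 40.3
```

```bash
python3 w.py w3; python3 - <<'E'
from plan import *
p,Rc,s=cur();print(s['t'],p)
im=cv2.imread('pics/w3.png');cv2.imwrite('pics/z7.png',cv2.resize(im[200:420,150:520],None,fx=2,fy=2))
E
```

```text
4.0 [ 532.65 -305.81  101.41] [-2.89 -0.24 -1.05] 40.28994899760885 [-0.31  0.02 -0.01]
4.05 [ 532.68356704 -305.61770085  101.36366409]
```

View pics/z7.png

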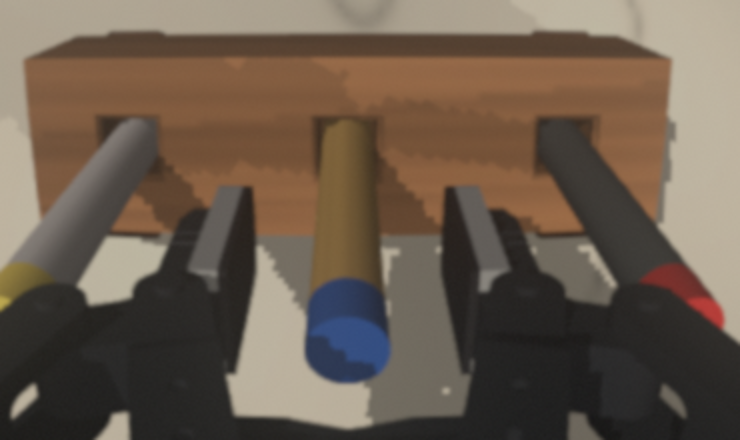

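Now the rod at col 345 is centred between the pads (~348). Closing.

>>> step_arm --pt "0 0 0 0 0 0 10" --pt "0 0 0 0 0 0 10" --pt "0 0 0 0 0 0 8" --pt "0 0 0 0 0 0 8" --pt "0 0 0 0 0 0 8" --pt "0 0 0 0 0 0 8" --grip_force 80

```text
t: 4.65
eef_pos: [532.8, -305.4, 101.1]
tool_rot: [-2.89, -0.236, -1.052]
ft_force: [-4.1, -0.7, 5.7]
grip_width: 12.1
```

>>> step_arm --pt "0 0 -6 0 0 0 8" --pt "0 0 -8 0 0 0 8" --pt "0 0 -8 0 0 0 8" --pt "0 0 -10 0 0 0 8" --pt "0 0 -12 0 0 0 8" --pt "0 0 -14 0 0 0 8" --pt "0 0 -15 0 0 0 8" --pt "0 0 -15 0 0 0 8" --pt "0 0 0 0 0 0 8"

```text
t: 5.55
eef_pos: [476.0, -315.7, 169.7]
tool_rot: [-2.894, -0.236, -1.053]
ft_force: [-0.6, -0.1, -1.2]
grip_width: 12.2
```

```bash
python3 w.py w4; python3 - <<'E'
from plan import *
shot('scene','scene4')
im=cv2.imread('pics/scene4.png');cv2.imwrite('pics/z8.png',cv2.resize(im[180:380,80:300],None,fx=3,fy=3))
E
```

```text
5.55 [ 476.   -315.67  169.73] [-2.89 -0.24 -1.05] 12.20325165141948 [-0.64 -0.09 -1.16]
```

View pics/w4.png

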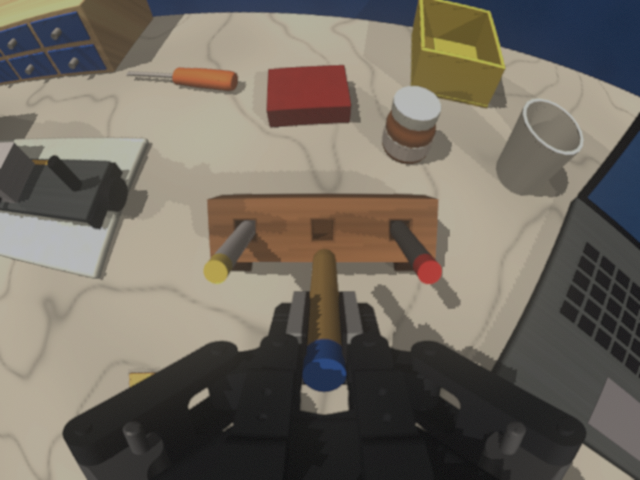

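View pics/z8.png

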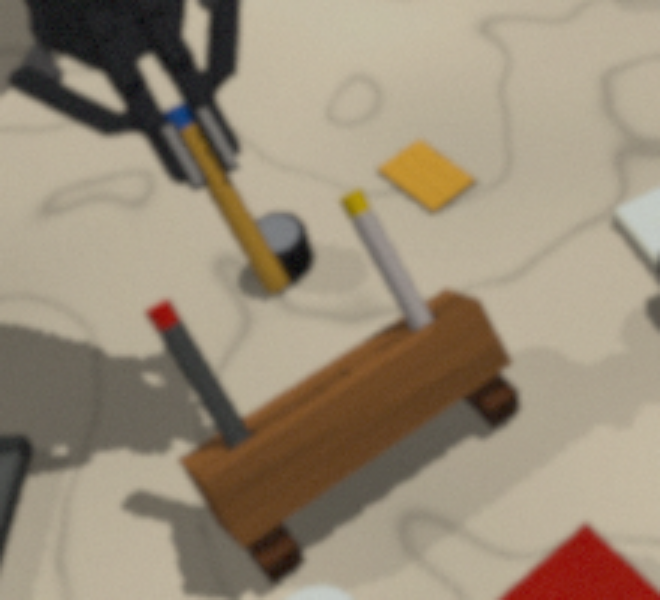

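```bash
cat > rodfit.py <<'E'
from plan import *
from scipy.optimize import least_squares
def rodfit(name,pTCP,Rt,x0=300,x1=350,y0=245,y1=390):
    """rod axis in tool frame from a wrist picture"""
    l=np.load(f'pics/{name}.npz');K,V,d=l['K'],l['view'],l['d']
    g=np.array([unproj((j,i),d[i,j],K,V,True) for i in range(y0,y1) for j in range(x0,x1) if d[i,j]>0])
    g=Rt.inv().apply(g-pTCP)
    q=np.array([0,0,0,0.])
    for it in range(10):
        A=np.array([q[2],q[3],1]);A/=np.linalg.norm(A);T=np.array([q[0],q[1],0])
        v=g-T;s=v@A;r=np.linalg.norm(v-np.outer(s,A),axis=1)
        h=g[(s>-28)&(s<88)&(r<(12 if it<3 else 9))]
        h=h[(h[:,2]>20)|(abs(h[:,1]-q[1])<6)]
        def f(q):
            a=np.array([q[2],q[3],1]);a/=np.linalg.norm(a);v=h-[q[0],q[1],0];return np.linalg.norm(v-np.outer(v@a,a),axis=1)-7
        q=least_squares(f,q,loss='soft_l1',f_scale=.5).x
    A=np.array([q[2],q[3],1]);A/=np.linalg.norm(A);v=h-[q[0],q[1],0]
    print('n',len(h),'med',np.median(abs(f(q))),'x,y at TCP',q[:2],'slope x,y',q[2:],'s range',np.sort(v@A)[[0,5,-6,-1]])
    return q
if __name__=='__main__':
    import sys
    np.set_printoptions(precision=4,suppress=True)
    p,Rc,s=cur();print(p)
    rodfit(sys.argv[1],p,Rc)
E
python3 rodfit.py w4; python3 - <<'E'
import cv2
im=cv2.imread('pics/w4.png');cv2.imwrite('pics/z9.png',cv2.resize(im[235:400,220:430],None,fx=3.5,fy=3.5,interpolation=cv2.INTER_CUBIC))
E
```

```text
[ 476.8119 -314.6283  168.6134]
n 2955 med 0.1901919715874092 x,y at TCP [-0.4041 -0.1492] slope x,y [0.0002 0.0023] s range [-27.9872 -27.9034  80.7849  81.8085]
```

View pics/z9.png

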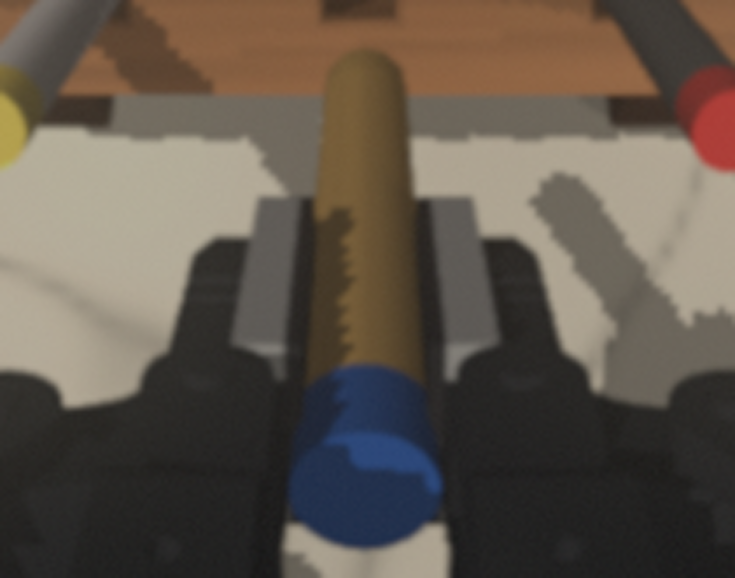

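```bash
python3 - <<'E'
from plan import *
p,Rc,s=cur(); Rt=frame([0,0,-1],[.024,-1,0])
r,pe,R2=rows(p,Rc,np.array([480,-300,255]),Rt,7,8)
for q in r:print(q)
print()
r,pe,R2=rows(pe,R2,np.array([584.3,79.6,215]),Rt,11,8)
for q in r:print(q)
print(pe)
E
```

```text
[8.5, -2.0, -8.9, -0.0069, -0.0996, 0.0191, 8]
[7.6, -2.1, -9.8, -0.007, -0.0995, 0.0192, 8]
[6.5, -2.1, -10.5, -0.0069, -0.0996, 0.0191, 8]
[5.4, -2.2, -11.1, -0.007, -0.0995, 0.0191, 8]
[4.2, -2.2, -11.6, -0.0069, -0.0996, 0.0191, 8]
[3.1, -2.2, -11.9, -0.007, -0.0996, 0.0192, 8]
[1.7, -2.1, -12.2, -0.0069, -0.0995, 0.0191, 8]

[10.3, -34.3, 3.6, -0.0, -0.0, -0.0, 8]
[10.3, -34.2, 3.7, -0.0, -0.0, -0.0, 8]
[10.3, -34.3, 3.6, -0.0, -0.0, -0.0, 8]
[10.3, -34.3, 3.6, -0.0, -0.0, -0.0, 8]
[10.3, -34.3, 3.7, -0.0, -0.0, -0.0, 8]
[10.4, -34.2, 3.6, -0.0, -0.0, -0.0, 8]
[10.3, -34.3, 3.6, -0.0, -0.0, -0.0, 8]
[10.3, -34.3, 3.7, -0.0, -0.0, -0.0, 8]
[10.3, -34.2, 3.6, -0.0, -0.0, -0.0, 8]
[10.3, -34.3, 3.6, -0.0, -0.0, -0.0, 8]
[10.3, -34.3, 3.7, -0.0, -0.0, -0.0, 8]
[584.3019349   79.61251963 214.96419511]
```

>>> step_arm --pt "8.5 -2.0 -8.9 -0.0069 -0.0996 0.0191 8" --pt "7.6 -2.1 -9.8 -0.007 -0.0995 0.0192 8" --pt "6.5 -2.1 -10.5 -0.0069 -0.0996 0.0191 8" --pt "5.4 -2.2 -11.1 -0.007 -0.0995 0.0191 8" --pt "4.2 -2.2 -11.6 -0.0069 -0.0996 0.0191 8" --pt "3.1 -2.2 -11.9 -0.007 -0.0996 0.0192 8" --pt "1.7 -2.1 -12.2 -0.0069 -0.0995 0.0191 8"

```text
t: 6.35
eef_pos: [476.4, -299.3, 242.7]
tool_rot: [-3.123, -0.076, -0.117]
ft_force: [0.7, 0.4, -0.9]
grip_width: 12.0
```

>>> step_arm --pt "10.3 -34.3 3.6 0 0 0 8" --pt "10.3 -34.3 3.6 0 0 0 8" --pt "10.3 -34.3 3.6 0 0 0 8" --pt "10.3 -34.3 3.6 0 0 0 8" --pt "10.3 -34.3 3.6 0 0 0 8" --pt "10.3 -34.3 3.6 0 0 0 8" --pt "10.3 -34.3 3.6 0 0 0 8" --pt "10.3 -34.3 3.6 0 0 0 8" --pt "10.3 -34.3 3.6 0 0 0 8" --pt "10.3 -34.3 3.6 0 0 0 8" --pt "10.3 -34.3 3.6 0 0 0 8" --pt "0 0 0 0 0 0 8"

```text
t: 7.55
eef_pos: [573.4, 90.0, 216.0]
tool_rot: [-3.118, -0.089, -0.121]
ft_force: [-0.5, 0.2, -2.2]
grip_width: 12.0
```

>>> step_arm --pt "0 0 0 0 0 0 8" --pt "0 0 0 0 0 0 8" --pt "0 0 0 0 0 0 8"

```text
t: 7.85
eef_pos: [573.6, 81.2, 217.1]
tool_rot: [-3.123, -0.072, -0.123]
ft_force: [-0.5, 0.2, -0.6]
grip_width: 11.9
```

```bash
python3 w.py w5; python3 - <<'E'
from plan import *
shot('scene','scene5');shot('top','top5')
im=cv2.imread('pics/scene5.png');cv2.imwrite('pics/z10.png',cv2.resize(im[90:290,280:500],None,fx=3,fy=3,interpolation=cv2.INTER_CUBIC))
E
python3 rodfit.py w5
```

```text
7.85 [573.58  81.16 217.07] [-3.12 -0.07 -0.12] 11.917355852550036 [-0.5   0.23 -0.63]
[573.736   81.6225 217.4389]
n 3040 med 0.19142951648405448 x,y at TCP [-1.0068 -0.6261] slope x,y [-0.0002  0.0002] s range [-27.9798 -27.917   81.9925  83.1604]
```

View pics/w5.png

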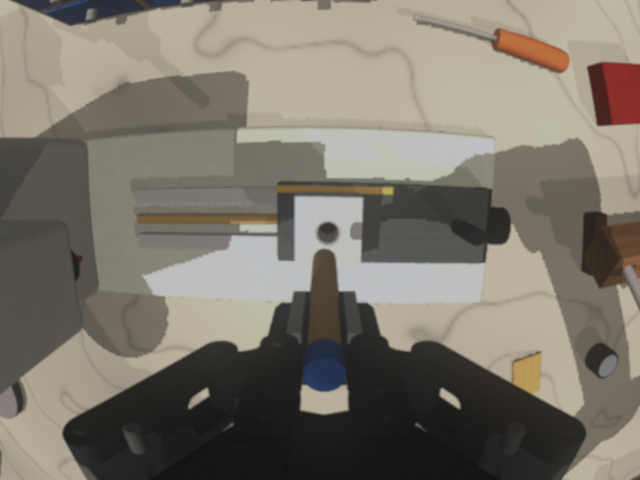

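View pics/z10.png

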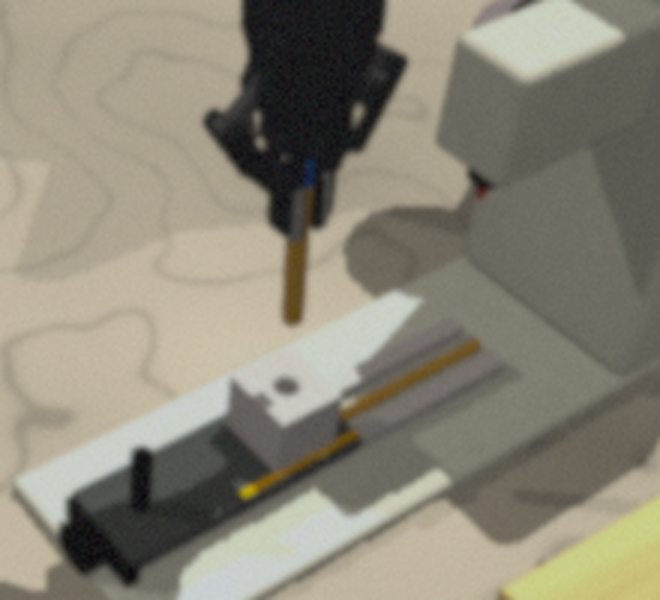

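```bash
python3 - <<'E'
from plan import *
im=cv2.imread('pics/w5.png')
a=cv2.resize(im[195:270,280:380],None,fx=6,fy=6,interpolation=cv2.INTER_CUBIC);b=cv2.resize(im[235:285,50:110],None,fx=8,fy=8,interpolation=cv2.INTER_CUBIC)
cv2.imwrite('pics/z11.png',a);cv2.imwrite('pics/z12.png',b)
s=cv2.imread('pics/scene5.png');cv2.imwrite('pics/z13.png',np.hstack([cv2.resize(s[135:165,420:460],None,fx=8,fy=8,interpolation=cv2.INTER_CUBIC),cv2.resize(s[203:233,355:395],None,fx=8,fy=8,interpolation=cv2.INTER_CUBIC)]))
E
```

```text
(no output)
```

View pics/z11.png

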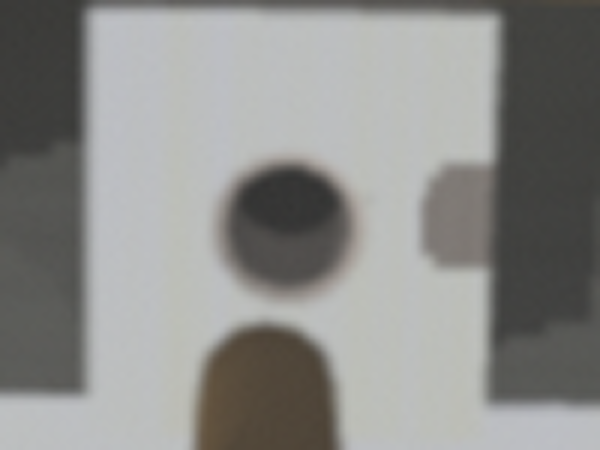

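View pics/z12.png

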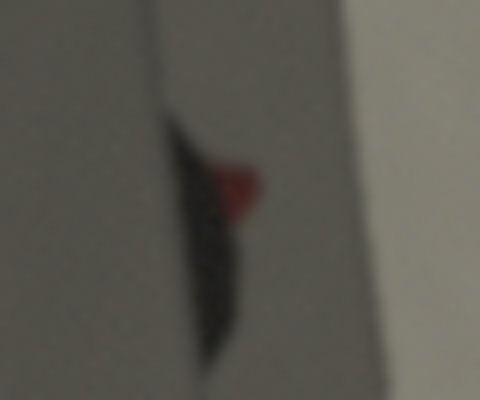

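View pics/z13.png

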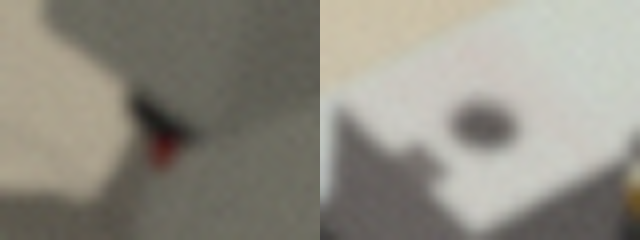

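```bash
python3 - <<'E'
from plan import *
np.set_printoptions(precision=2,suppress=True)
w=np.load('pics/w5.npz');s=np.load('pics/scene5.npz');t=np.load('pics/top5.npz')
print('hole w',at_height((327.4,232.6),81,w['K'],w['view'],True),'needle w',at_height((82.3,257.9),169,w['K'],w['view'],True))
print('hole s',at_height((375.2,218.2),81,s['K'],s['view']),'needle s',at_height((439.6,155.2),169,s['K'],s['view']))
# white corners of block in wrist
for X,Y in [(87,8),(497,12)]: print('blk',at_height((280+(X+.5)/6-.5,195+(Y+.5)/6-.5),81,w['K'],w['view'],True))
# depth at block top
print([unproj((x,y),w['d'][y,x],w['K'],w['view'],True) for x,y in [(310,205),(345,205),(350,250)]])
# triangulate needle
A=[];b=[]
for px,L,f in [((82.3,257.9),w,True),((439.6,155.2),s,False)]:
    I=np.linalg.inv(L['view']);o=I[:3,3];d=I[:3,:3]@cam_pt(px,1,L['K'],f);d/=np.linalg.norm(d);P=np.eye(3)-np.outer(d,d);A.append(P);b.append(P@o)
print('tri',np.linalg.lstsq(np.vstack(A),np.hstack(b),rcond=None)[0])
p,Rc,st=cur();print(p,Rc.as_matrix())
for px in [(327,250)]: pass
r=(np.array([-1.0,-.6,84]));print('foot',p+Rc.apply(r))
E
```

```text
hole w [585.08  82.15  81.  ] needle w [580.24 229.39 169.  ]
hole s [584.72  79.87  81.  ] needle s [578.96 229.4  169.  ]
blk [611.29 107.87  81.  ]
blk [613.24  57.82  81.  ]
[array([605.14,  95.89,  81.42]), array([606.29,  70.23,  80.55]), array([572.99,  64.65,  82.52])]
tri [580.9  227.27 171.28]
[573.74  81.62 217.44] [[ 1.    0.05  0.08]
 [ 0.05 -1.    0.02]
 [ 0.08 -0.01 -1.  ]]
foot [579.36  83.65 133.64]
```

```bash
python3 - <<'E'
from plan import *
p,Rc,s=cur(); Rt=frame([0,0,-1],[.024,-1,0])
print(p)
r,pe,R2=rows(p,Rc,np.array([585.2,80.8,182]),Rt,4,8)
for q in r:print(q)
E
```

```text
[573.73598287  81.62246712 217.43887469]
[2.1, 0.5, 9.1, -0.0037, -0.0199, 0.0056, 8]
[2.4, 0.4, 9.0, -0.0037, -0.02, 0.0056, 8]
[2.5, 0.3, 8.9, -0.0037, -0.0199, 0.0056, 8]
[2.6, 0.4, 8.9, -0.0036, -0.02, 0.0056, 8]
```

>>> step_arm --pt "2.1 0.5 9.1 -0.0037 -0.02 0.0056 8" --pt "2.4 0.4 9.0 -0.0037 -0.02 0.0056 8" --pt "2.5 0.3 8.9 -0.0037 -0.02 0.0056 8" --pt "2.6 0.4 8.9 -0.0036 -0.02 0.0056 8" --pt "0 0 0 0 0 0 8" --pt "0 0 0 0 0 0 8" --pt "0 0 0 0 0 0 8" --pt "0 0 0 0 0 0 8"

```text
t: 8.8
eef_pos: [585.2, 81.8, 182.4]
tool_rot: [-3.141, -0.04, -0.001]
ft_force: [-0.2, 0.2, -0.6]
grip_width: 12.0
```

```bash
python3 w.py w6; python3 rodfit.py w6; python3 - <<'E'
from plan import *
shot('scene','scene6');shot('top','top6')
im=cv2.imread('pics/scene6.png');cv2.imwrite('pics/z14.png',cv2.resize(im[130:250,310:440],None,fx=6,fy=5,interpolation=cv2.INTER_CUBIC))
im=cv2.imread('pics/w6.png');cv2.imwrite('pics/z15.png',cv2.resize(im[195:275,270:390],None,fx=6,fy=6,interpolation=cv2.INTER_CUBIC))
E
```

```text
8.8 [585.21  81.83 182.44] [-3.14 -0.04 -0.  ] 11.977488093326809 [-0.22  0.19 -0.58]
[585.1975  81.8405 182.4711]
n 3024 med 0.1869732573081988 x,y at TCP [-0.8614 -1.0456] slope x,y [ 0.0006 -0.0006] s range [-27.988  -27.9578  81.7657  82.4878]
```

View pics/z14.png

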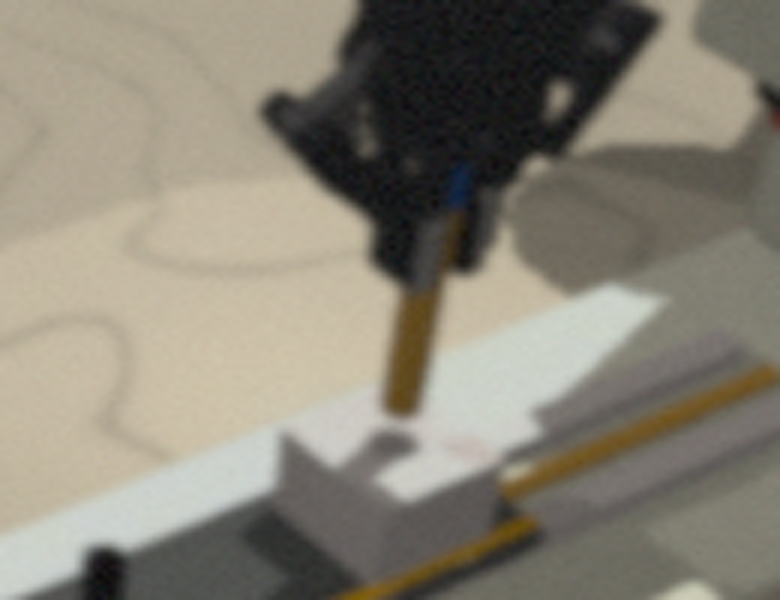

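View pics/z15.png

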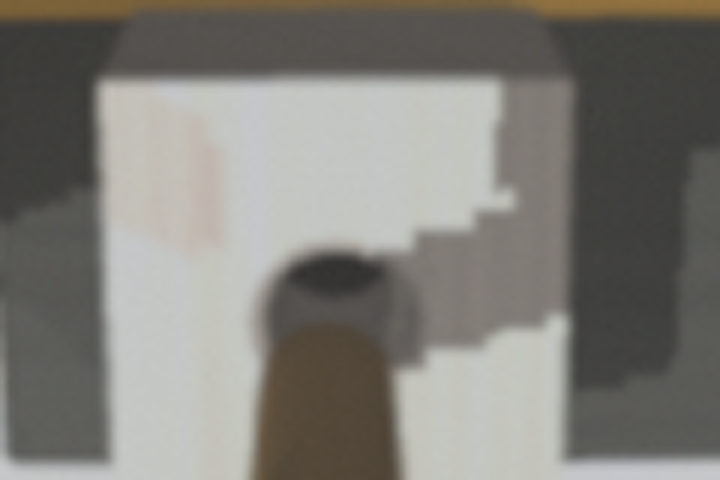

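```bash
python3 - <<'E'
from plan import *
from rodfit import rodfit
np.set_printoptions(precision=2,suppress=True)
w=np.load('pics/w6.npz');p,Rc,st=cur();print(p)
h=at_height((325.75,248.75),81,w['K'],w['view'],True)
q=rodfit('w6',p,Rc)
ax=p+Rc.apply([q[0],q[1],0]);d=Rc.apply([q[2],q[3],1]);at=ax+d*(81-ax[2])/d[2]
print('hole',h,'rod',at,'diff tool',Rc.inv().apply(h-at))
for X,Y in [(257,325),(418,325),(337,245)]: print(at_height((270+(X+.5)/6-.5,195+(Y+.5)/6-.5),81,w['K'],w['view'],True))
# block top left/right
for X,Y in [(97,80),(572,80)]: print(at_height((270+(X+.5)/6-.5,195+(Y+.5)/6-.5),81,w['K'],w['view'],True))
E
```

```text
[585.2   81.8  182.42]
n 3016 med 0.18650773476012716 x,y at TCP [-0.86 -1.08] slope x,y [ 0. -0.] s range [-27.99 -27.89  81.72  82.44]
hole [584.73  81.81  81.  ] rod [584.42  82.96  81.  ] diff tool [ 0.28  1.16 -0.  ]
[584.5   90.52  81.  ]
[584.96  72.98  81.  ]
[593.79  82.05  81.  ]
[611.35 107.98  81.  ]
[612.67  57.63  81.  ]
```

>>> step_arm --pt "0.5 1.2 0 0 0 0 8" --pt "0 0 5 0 0 0 8" --pt "0 0 5 0 0 0 8" --pt "0 0 4 0 0 0 8" --pt "0 0 3 0 0 0 8" --pt "0 0 3 0 0 0 8" --pt "0 0 2 0 0 0 8" --pt "0 0 0 0 0 0 8"

```text
t: 9.75
eef_pos: [585.5, 80.6, 159.6]
tool_rot: [-3.141, -0.04, 0.001]
ft_force: [-0.5, 0.5, -0.9]
grip_width: 12.2
```

```bash
python3 w.py w7; python3 - <<'E'
from plan import *
im=cv2.imread('pics/w7.png');cv2.imwrite('pics/z16.png',cv2.resize(im[195:315,270:390],None,fx=5,fy=5,interpolation=cv2.INTER_CUBIC))
E
```

```text
9.75 [585.51  80.6  159.59] [-3.14 -0.04  0.  ] 12.224345787463438 [-0.49  0.48 -0.92]
```

View pics/z16.png

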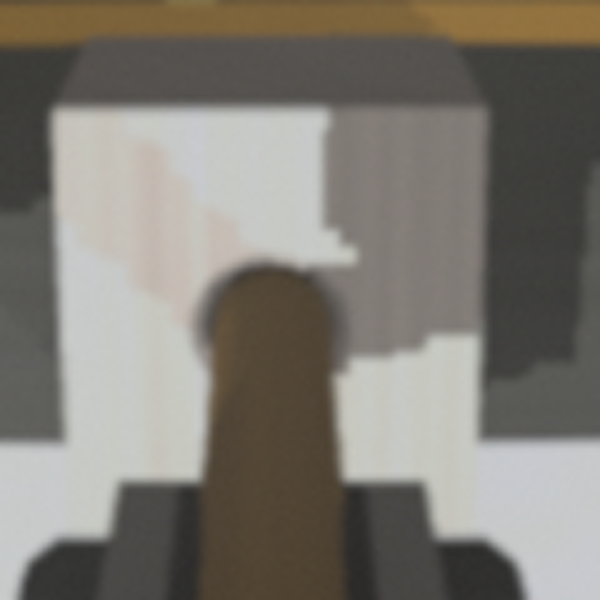

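The foot has entered the hole centred, with no contact force. I'll go on down.

>>> step_arm --pt "0 0 4 0 0 0 8" --pt "0 0 4 0 0 0 8" --pt "0 0 4 0 0 0 8" --pt "0 0 4 0 0 0 8" --pt "0 0 4 0 0 0 8" --pt "0 0 4 0 0 0 8" --pt "0 0 0 0 0 0 8" --pt "0 0 0 0 0 0 8"

```text
t: 10.6
eef_pos: [585.6, 80.6, 135.8]
tool_rot: [-3.141, -0.04, 0.001]
ft_force: [0.2, -0.2, -0.3]
grip_width: 11.9
```

>>> step_arm --pt "0 0 1.5 0 0 0 8" --pt "0 0 1.5 0 0 0 8" --pt "0 0 1 0 0 0 8" --pt "0 0 0 0 0 0 8" --pt "0 0 0 0 0 0 8"

```text
t: 11.1
eef_pos: [585.7, 80.6, 132.0]
tool_rot: [-3.141, -0.04, 0.0]
ft_force: [-0.3, 0.1, -1.1]
grip_width: 12.0
```

>>> step_arm --pt "0 0 1 0 0 0 8" --pt "0 0 0.5 0 0 0 8" --pt "0 0 0.5 0 0 0 8" --pt "0 0 0 0 0 0 8"

```text
t: 11.5
eef_pos: [586.1, 80.6, 131.0]
tool_rot: [-3.141, -0.04, -0.001]
ft_force: [-1.2, 0.1, 5.7]
grip_width: 12.2
```

>>> step_arm --pt "0 0 0.5 0 0 0 8" --pt "0 0 0.5 0 0 0 8" --pt "0 0 0 0 0 0 8"

```text
t: 11.8
eef_pos: [586.4, 80.7, 130.9]
tool_rot: [-3.141, -0.04, -0.002]
ft_force: [-2.7, -0.3, 11.7]
grip_width: 12.2
```

Floor contact came at TCP z 131, so the foot is at about 46 mm, as it should be. Releasing.

>>> step_arm --pt "0 0 -0.8 0 0 0 8" --pt "0 0 0 0 0 0 20" --pt "0 0 0 0 0 0 30" --pt "0 0 0 0 0 0 40" --pt "0 0 0 0 0 0 40" --pt "0 0 -10 0 0 0 40" --pt "0 0 -20 0 0 0 40" --pt "0 0 -25 0 0 0 40" --pt "0 0 -25 0 0 0 40" --pt "0 0 0 0 0 0 40" --pt "0 0 0 0 0 0 40"

```text
t: 12.9
eef_pos: [586.0, 80.6, 210.7]
tool_rot: [-3.141, -0.04, -0.002]
ft_force: [-0.5, 0.7, 0.1]
grip_width: 39.8
```

```bash
python3 w.py w8; python3 - <<'E'
from plan import *
shot('scene','scene8');shot('top','top8')
im=cv2.imread('pics/scene8.png');cv2.imwrite('pics/z17.png',cv2.resize(im[110:260,300:460],None,fx=4.5,fy=4,interpolation=cv2.INTER_CUBIC))
E
```

```text
12.9 [585.96  80.62 210.66] [-3.14 -0.04 -0.  ] 39.81971118397506 [-0.46  0.67  0.07]
```

View pics/z17.png

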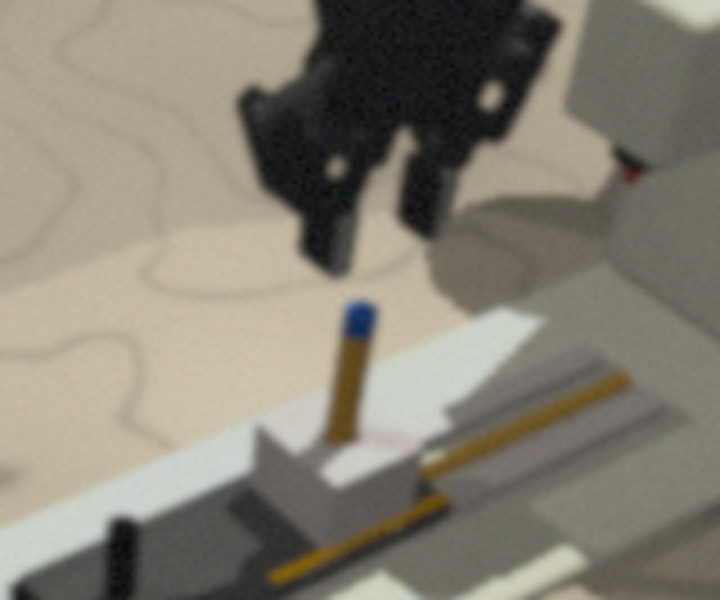

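View pics/w8.png

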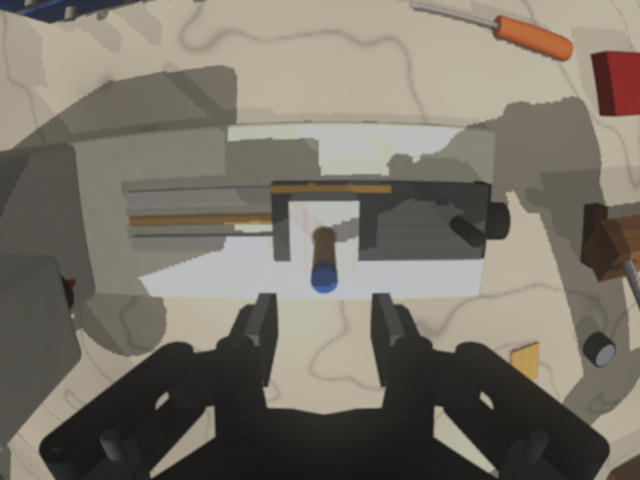

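The blank stands upright in the chuck with its blue end at (323,278). Next is the black post.

```bash
python3 - <<'E'
from plan import *
p,Rc,s=cur(); Rt=frame([0,0,-1],[.024,-1,0])
print(p)
r,pe,R2=rows(p,Rc,np.array([586.8,-35.5,205]),Rt,4,40)
for q in r:print(q)
E
```

```text
[584.98744584  80.42610859 208.75811337]
[-0.3, 29.0, 0.9, 0.0, 0.0006, 0.0004, 40]
[-0.3, 29.0, 1.0, 0.0001, 0.0005, 0.0004, 40]
[-0.2, 29.0, 0.9, -0.0, 0.0006, 0.0003, 40]
[-0.3, 28.9, 1.0, 0.0, 0.0005, 0.0004, 40]
```

>>> step_arm --pt "-0.3 29 1 0 0.0006 0.0004 40" --pt "-0.3 29 1 0 0.0006 0.0004 40" --pt "-0.3 29 1 0 0.0006 0.0004 40" --pt "-0.3 29 1 0 0.0006 0.0004 40" --pt "0 0 20 0 0 0 40" --pt "0 0 25 0 0 0 40" --pt "0 0 10 0 0 0 40" --pt "0 0 0 0 0 0 40" --pt "0 0 0 0 0 0 40" --pt "0 0 0 0 0 0 40"

```text
t: 14.05
eef_pos: [588.3, -35.1, 151.7]
tool_rot: [-3.141, -0.038, -0.006]
ft_force: [0.7, -0.3, 0.3]
grip_width: 39.9
```

```bash
python3 w.py w9; python3 - <<'E'
from plan import *
p,Rc,st=cur();print(p)
l=shot('scene','scene9'); shot('top','top9')
w=np.load('pics/w9.npz')
print('pred post px',proj([586.8,-35.5,87],w['K'],w['view'],True))
E
```

```text
14.05 [588.26 -35.14 151.74] [-3.14 -0.04 -0.01] 39.93646655460375 [ 0.7  -0.29  0.34]
[588.23846022 -35.16319007 151.80817167]
pred post px [326.49307185 271.06829727]
```

View pics/w9.png

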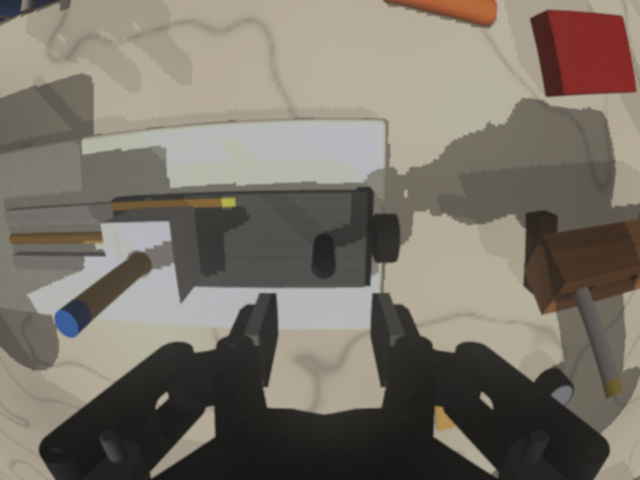

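View pics/top9.png

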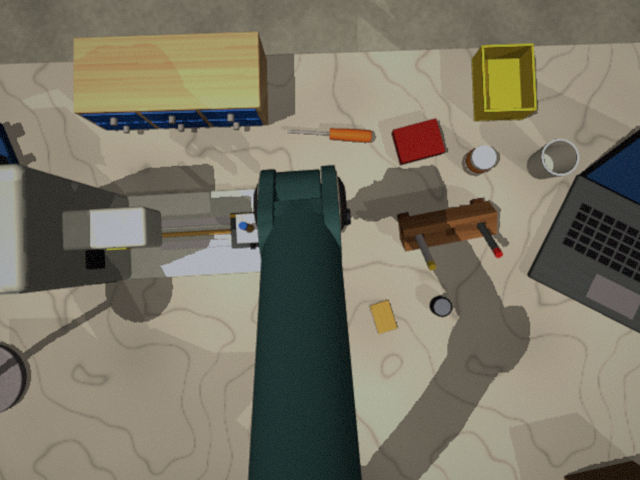

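>>> step_arm --pt "-1 0.5 10 0 0 0 40" --pt "0 0 20 0 0 0 40" --pt "0 0 20 0 0 0 40" --pt "0 0 20 0 0 0 40" --pt "0 0 10 0 0 0 40" --pt "0 0 0 0 0 0 40" --pt "0 0 0 0 0 0 25" --pt "0 0 0 0 0 0 18" --pt "0 0 0 0 0 0 13" --pt "0 0 0 0 0 0 10" --pt "0 0 0 0 0 0 10" --pt "0 0 0 0 0 0 10" --grip_force 40

```text
t: 15.4
eef_pos: [587.5, -35.6, 71.9]
tool_rot: [-3.141, -0.038, -0.006]
ft_force: [-0.8, 1.3, 5.6]
grip_width: 12.9
```

```bash
python3 w.py w10; python3 - <<'E'
from plan import *
l=shot('scene','scene10')
p,Rc,s=cur();print(s['t'],p,s['ft_force'],s['grip_width'])
im=cv2.imread('pics/scene10.png');cv2.imwrite('pics/z18.png',cv2.resize(im[90:290,260:480],None,fx=3,fy=3,interpolation=cv2.INTER_CUBIC))
E
```

```text
15.4 [587.5  -35.61  71.88] [-3.14 -0.04 -0.01] 12.858723994955277 [-0.8   1.33  5.59]
15.5 [587.44427419 -35.61306456  71.85720363] [-0.21371108  0.94893034  6.18310654] 12.772804809979242
```

View pics/z18.png

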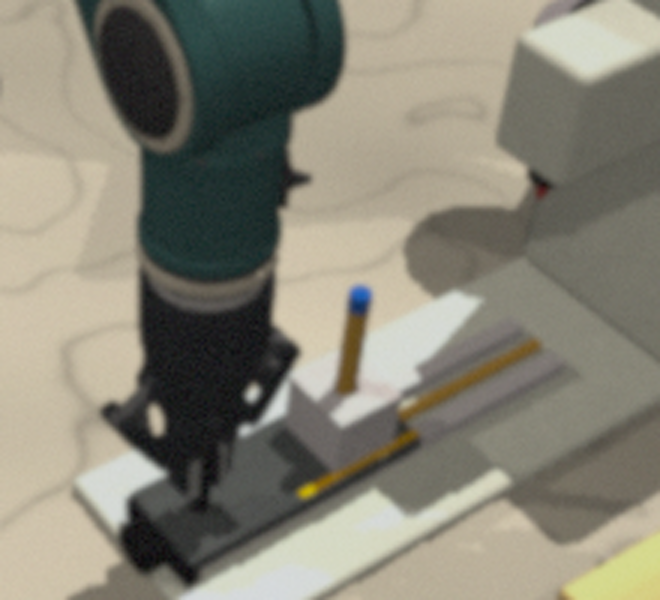

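View pics/w10.png

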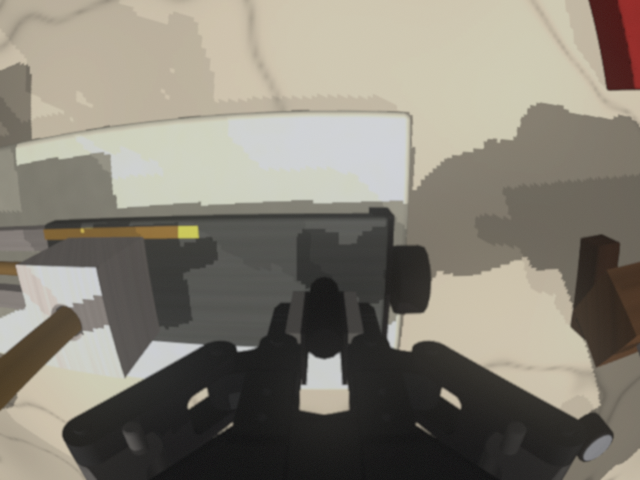

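```bash
python3 - <<'E'
from plan import *
im=cv2.imread('pics/scene10.png')
cv2.imwrite('pics/z19.png',np.hstack([cv2.resize(im[175:225,360:400],None,fx=9,fy=9,interpolation=cv2.INTER_CUBIC),cv2.resize(im[125:175,420:460],None,fx=9,fy=9,interpolation=cv2.INTER_CUBIC)]))
l=np.load('pics/scene10.npz');p=l['p'].astype(np.uint8);h=cv2.cvtColor(p,cv2.COLOR_RGB2HSV)
m=(h[...,0]>100)&(h[...,0]<130)&(h[...,1]>110);m[:, :360]=0;m[:,400:]=0;m[:175]=0;m[205:]=0
ys,xs=np.where(m);print(len(xs),xs.min(),xs.max(),ys.min(),ys.max(),xs.mean(),ys.mean())
for P in ([584.5,80,161],[584.5,80,149],[580,229.4,169],[580,229.4,161]): print(P,proj(P,l['K'],l['view']))
E
```

```text
41 377 382 186 193 379.3414634146341 189.3170731707317
[584.5, 80, 161] [379.86612847 187.22245518]
[584.5, 80, 149] [379.12288858 192.12545969]
[580, 229.4, 169] [439.97269521 155.48419831]
[580, 229.4, 161] [439.11292125 158.78454634]
```

View pics/z19.png

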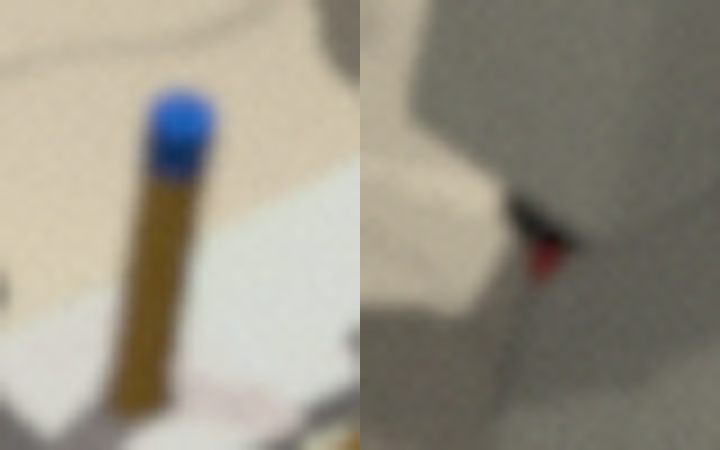

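>>> step_arm --pt "0 -3 0 0 0 0 10" --pt "0 -6 0 0 0 0 10" --pt "0 -10 0 0 0 0 10" --pt "0 -12 0 0 0 0 10" --pt "0 -12 0 0 0 0 10" --pt "0 -12 0 0 0 0 10" --pt "0 -8 0 0 0 0 10" --pt "0 -5 0 0 0 0 10" --pt "0 -2 0 0 0 0 10" --pt "0 0 0 0 0 0 10" --pt "0 0 0 0 0 0 10"

```text
t: 16.6
eef_pos: [585.4, 33.2, 71.8]
tool_rot: [3.141, 0.037, 0.005]
ft_force: [-1.8, -0.2, 7.6]
grip_width: 12.7
```

```bash
python3 - <<'E'
from plan import *
l=shot('scene','scene11')
p,Rc,s=cur();print(s['t'],p,s['ft_force'],s['grip_width'],s['wrist_torque'])
im=cv2.imread('pics/scene11.png');cv2.imwrite('pics/z20.png',cv2.resize(im[60:260,280:500],None,fx=3,fy=3,interpolation=cv2.INTER_CUBIC))
E
```

```text
16.65 [585.38977291  33.24560662  71.85024001] [-3.00693908 -0.63185617  8.18242056] 12.738780128197993 [-0.27299138  0.4559703   0.01428597]
```

View pics/z20.png

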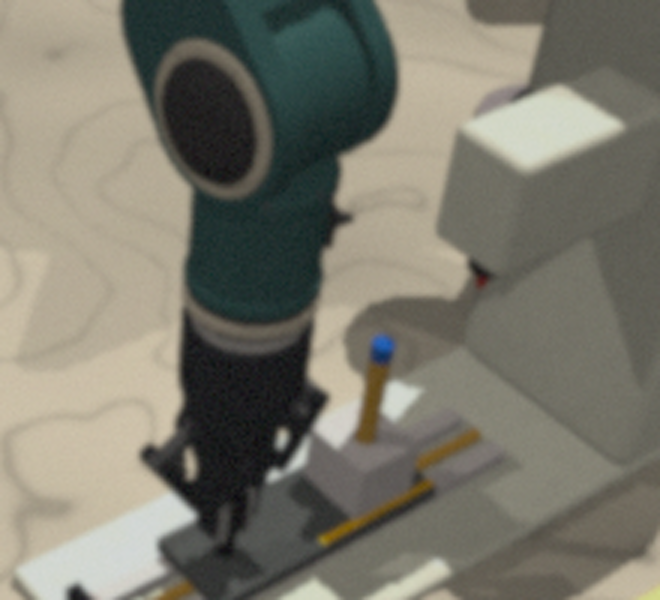

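```bash
python3 - <<'E'
from plan import *
np.set_printoptions(precision=0,suppress=True)
l=np.load('pics/scene11.npz');K,V,d=l['K'],l['view'],l['d']
P=[]
for i in range(60,250,1):
  for j in range(280,415,1):
    if d[i,j]>0:P.append([*unproj((j,i),d[i,j],K,V),j,i])
P=np.array(P);a=P[(P[:,2]>110)&(P[:,1]<170)&(P[:,0]>400)]
for z in range(110,440,20):
    q=a[(a[:,2]>=z)&(a[:,2]<z+20)]
    if len(q): k=q[:,1].argmax();print(z,'ymax',np.percentile(q[:,1],99.5),q[k],'ymin',q[:,1].min(),'x',q[:,0].min(),q[:,0].max())
h=[]
for i in range(80,160):
  for j in range(425,500):
    if d[i,j]>0:h.append([*unproj((j,i),d[i,j],K,V)])
h=np.array(h);h=h[(h[:,2]>195)&(h[:,1]<290)];
for z in range(195,340,20):
    q=h[(h[:,2]>=z)&(h[:,2]<z+20)]
    if len(q):print('head',z,'y',np.percentile(q[:,1],1),'x',np.percentile(q[:,0],[1,99]))
E
```

```text
110 ymax 150.0380196693494 [588. 151. 113. 407. 194.] ymin -17.77140532468229 x 567.8761024413204 602.7780155368339
130 ymax 148.85925053989118 [587. 152. 150. 410. 179.] ymin -31.807888464641167 x 575.7708116657743 603.418587317871
150 ymax 151.1932450297047 [583. 153. 161. 410. 173.] ymin -32.49619251634664 x 575.2391737428807 606.4061494067416
170 ymax 38.315343418710846 [620.  42. 188. 377. 195.] ymin -10.356453817558076 x 571.3308777601383 622.4081712729511
190 ymax 54.815679685962486 [612.  57. 200. 382. 184.] ymin -7.33247675685999 x 564.25910974486 623.7663215359519
210 ymax 58.27874024128413 [607.  61. 230. 384. 168.] ymin -7.0462611724236694 x 561.5952928108009 624.0311088939022
230 ymax 60.04582310369023 [604.  64. 230. 384. 166.] ymin -6.182346959003041 x 559.0016689184691 623.3643359962674
250 ymax 59.92078305742811 [606.  63. 267. 387. 149.] ymin -6.858212285436252 x 558.1029759863354 623.7390418802647
270 ymax 61.175856328249914 [609.  63. 289. 390. 139.] ymin -5.14049397338033 x 564.3701034935708 621.5011789295065
290 ymax 74.82278556210692 [608.  76. 297. 397. 132.] 
[... 397 characters left out ...]
4.6077082840311
370 ymax 79.05484687493983 [615.  82. 386. 412.  81.] ymin -22.479706553880646 x 530.3551537124309 635.5412563341226
390 ymax 77.6427714214455 [614.  80. 393. 411.  76.] ymin -20.31750325137949 x 526.6958578629074 629.6553445352442
410 ymax 73.96149175278617 [600.  77. 410. 405.  61.] ymin -18.10661176189288 x 538.644852292764 614.8828728965789
430 ymax -1.6596907873058813 [595.  -2. 430. 359.  60.] ymin -9.371402287008891 x 590.2090078482106 594.9216533383382
head 195 y 201.59771863260568 x [555. 611.]
head 215 y 201.55889364499276 x [554. 611.]
head 235 y 201.12941286098823 x [554. 611.]
head 255 y 201.49381208644317 x [525. 611.]
head 275 y 202.60197912696006 x [553. 610.]
```

>>> step_arm --pt "0 -3 0 0 0 0 10" --pt "0 -6 0 0 0 0 10" --pt "0 -10 0 0 0 0 10" --pt "0 -12 0 0 0 0 10" --pt "0 -12 0 0 0 0 10" --pt "0 -12 0 0 0 0 10" --pt "0 -10 0 0 0 0 10" --pt "0 -6 0 0 0 0 10" --pt "0 -3 0 0 0 0 10" --pt "0 0 0 0 0 0 10" --pt "0 0 0 0 0 0 10"

```text
t: 17.75
eef_pos: [583.1, 107.7, 71.8]
tool_rot: [3.141, 0.037, 0.003]
ft_force: [-3.5, 0.3, 9.1]
grip_width: 12.8
```

```bash
cat > zz.py <<'E'
import sys
from plan import *
n=sys.argv[1];l=shot('scene',n)
p,Rc,s=cur();print(s['t'],p,s['ft_force'],s['grip_width'])
im=cv2.imread(f'pics/{n}.png');cv2.imwrite(f'pics/{n}z.png',cv2.resize(im[140:200,410:460],None,fx=10,fy=10,interpolation=cv2.INTER_CUBIC))
print(robot.place_of('needle','scene')[:2],robot.place_of('blank_top','scene')[:2])
E
python3 zz.py scene12;python3 w.py w12
```

```text
17.8 [583.18202015 107.67830303  71.85060236] [-3.90992313 -1.86176423  8.9748953 ] 12.636142471360863
[{'at': [439.4, 153.1], 'confidence': 0.89}] [{'at': [437.3, 163.0], 'confidence': 0.64}, {'at': [386.0, 209.9], 'confidence': 0.21}]
17.9 [583.15 107.69  71.84] [3.14 0.04 0.  ] 12.61939786908571 [-3.54 -0.22  8.34]
```

View pics/scene12z.png

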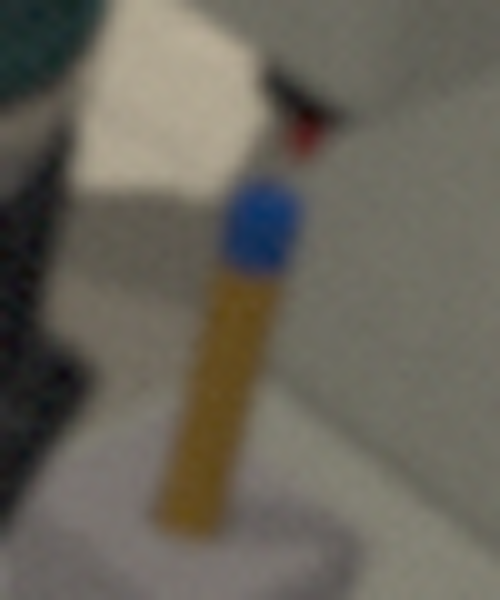

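View pics/w12.png

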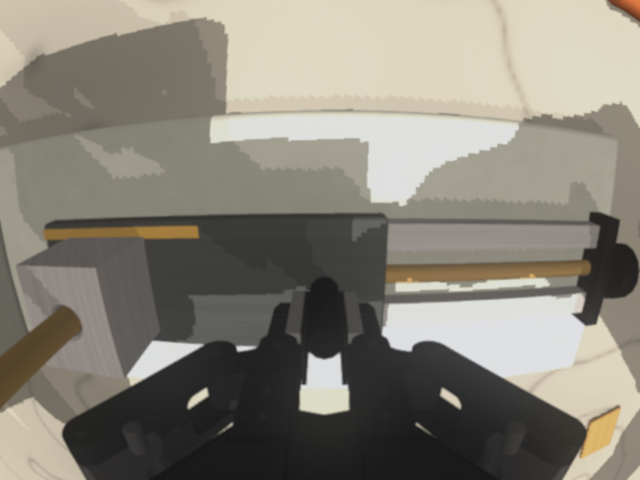

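```bash
python3 - <<'E'
from plan import *
np.set_printoptions(precision=2,suppress=True)
l=np.load('pics/scene12.npz');K,V=l['K'],l['view']
for px in [(436.05,160.05),(435.95,160.4),(436,160.8)]: print('top',at_height(px,161,K,V))
for px in [(439.95,155.05),(439.9,155.4),(439.65,155.6)]: print('needle',at_height(px,169,K,V))
# foot entry
print(at_height((410+(190.5)/10-.5,140+(525.5)/10-.5),81,K,V))
print(proj([580,220,161],K,V),proj([580,221,161],K,V),proj([581,220,161],K,V))
E
```

```text
top [579.77 221.62 161.  ]
top [580.48 220.71 161.  ]
top [581.45 219.95 161.  ]
needle [578.97 230.3  169.  ]
needle [579.73 229.46 169.  ]
needle [579.94 228.62 169.  ]
[582.95 219.75  81.  ]
[435.51 160.39] [435.89 160.22] [435.86 160.67]
```

>>> step_arm --pt "-0.5 -2 0 0 0 0 10" --pt "0 -2 0 0 0 0 10" --pt "0 -2 0 0 0 0 10" --pt "0 0 0 0 0 0 10" --pt "0 0 0 0 0 0 10"

```text
t: 18.45
eef_pos: [583.0, 112.8, 71.9]
tool_rot: [3.14, 0.036, 0.004]
ft_force: [-2.1, -3.5, 8.8]
grip_width: 12.7
```

```bash
python3 zz.py scene13; python3 - <<'E'
import cv2
im=cv2.imread('pics/scene13.png');cv2.imwrite('pics/s13b.png',cv2.resize(im[143:173,420:460],None,fx=18,fy=18,interpolation=cv2.INTER_CUBIC))
E
```

```text
18.5 [582.99961563 112.80801493  71.86086564] [-2.07105357 -2.90260913  8.21959163] 12.994850509047364
[{'at': [440.2, 153.9], 'confidence': 0.74}] [{'at': [440.3, 157.4], 'confidence': 0.59}]
```

View pics/s13b.png

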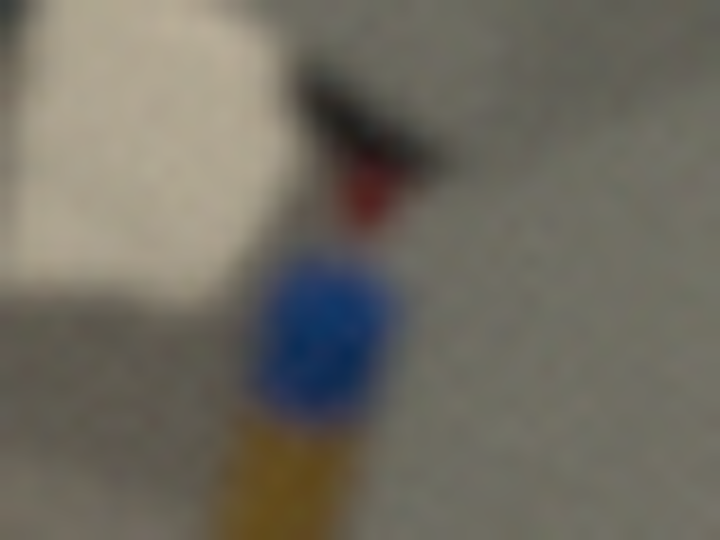

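```bash
cat > bluefit.py <<'E'
from plan import *
from scipy.optimize import minimize
def render(P,ax,K,V,x0,y0,w,h,f=8):
    th=np.linspace(0,2*np.pi,60,endpoint=False)
    u=np.cross(ax,[1,0,0]);u/=np.linalg.norm(u);v=np.cross(ax,u)
    pts=np.array([proj(P+7*(np.cos(t)*u+np.sin(t)*v)-s*ax,K,V) for s in (0,12) for t in th])
    q=((pts-[x0,y0]+.5)*f).astype(np.float32)
    im=np.zeros((h*f,w*f),np.float32)
    hull=cv2.convexHull(q);cv2.fillConvexPoly(im,np.round(hull*16).astype(np.int32),1.0,shift=4)
    bot=np.round(cv2.convexHull(q[60:])*16).astype(np.int32)
    im=cv2.resize(im,(w,h),interpolation=cv2.INTER_AREA); return cv2.GaussianBlur(im,(0,0),.8)
def bluefit(name,g0):
    l=np.load(f'pics/{name}.npz');K,V=l['K'],l['view'];p=l['p'].astype(float)
    c=proj(np.array(g0),K,V);x0,y0=int(c[0])-12,int(c[1])-8;w,h=24,26
    b=(p[...,2]-0.5*(p[...,0]+p[...,1]))[y0:y0+h,x0:x0+w]
    def cost(q,full=False):
        ax=np.array([q[2],q[3],1]);ax/=np.linalg.norm(ax)
        r=render(np.array([q[0],q[1],161.]),ax,K,V,x0,y0,w,h).ravel()
        # brass part of rod has negative blue: add nuisance via weighting
        bb=np.clip(b.ravel(),-10,None);A=np.c_[r,np.ones_like(r)];s,res,_,_=np.linalg.lstsq(A,bb,rcond=None)
        e=((A@s-bb)**2).sum();return e
    best=None
    for dx in (-2,2):
      for dy in (-2,2):
        m=minimize(lambda q:cost([q[0],q[1],0,0]),[g0[0]+dx,g0[1]+dy],method='Nelder-Mead',options=dict(initial_simplex=[[g0[0]+dx,g0[1]+dy],[g0[0]+dx+3,g0[1]+dy],[g0[0]+dx,g0[1]+dy+3]],xatol=.05,fatol=1))
        if best is None or m.fun<best.fun:best=m
    print(name,best.x,best.fun,proj([*best.x,161],K,V)); return best.x
if __name__=='__main__':
    np.set_printoptions(precision=2,suppress=True)
    bluefit('scene9',[584,80,161]);bluefit('scene10',[584,80,161]);bluefit('scene12',[580,221,161]);bluefit('scene13',[580,227,161])
E
python3 bluefit.py
python3 - <<'E'
from plan import *
np.set_printoptions(precision=2,suppress=True)
for n in ['scene0','scene4','scene8','scene9','scene10','scene12','scene13']:
    l=np.load(f'pics/{n}.npz');p=l['p'].astype(float);r=p[...,0]-.5*(p[...,1]+p[...,2]);s=r[146:160,430:450];
    m=np.clip(s-15,0,None);yy,xx=np.mgrid[146:160,430:450];print(n,s.max(),(m*xx).sum()/m.sum(),(m*yy).sum()/m.sum(),'rows',np.round(s.max(1)))
E
```

```text
scene0 44.5 436.3213844252163 151.90729295426453 rows [21. 21. 20. 20. 20. 20. 28. 44. 42. 30. 18. 18. 16. 14.]
scene4 44.0 436.2633333333333 151.95 rows [22. 21. 20. 20. 19. 20. 36. 44. 41. 30. 18. 18. 18. 14.]
scene8 46.0 435.95441030723487 152.16352824578792 rows [20. 20. 21. 21. 20. 20. 33. 46. 42. 31. 19. 19. 19. 14.]
scene9 48.5 435.9629310344828 152.10689655172413 rows [23. 22. 23. 21. 22. 22. 36. 48. 46. 30. 21. 19. 16. 16.]
scene10 49.0 435.94766505636073 151.95571658615137 rows [24. 22. 22. 22. 21. 20. 34. 49. 46. 34. 20. 19. 18. 14.]
scene12 47.0 435.95797516714424 152.04775549188156 rows [22. 20. 22. 21. 21. 23. 34. 47. 44. 32. 20. 19. 17. 15.]
scene13 47.0 435.81211498973306 152.13655030800822 rows [22. 21. 20. 22. 21. 21. 32. 44. 47. 32. 20. 18. 18. 17.]Traceback (most recent call last):
  File "bluefit.py", line 30, in <module>
    bluefit('scene9',[584,80,161]);bluefit('scene10',[584,80,161]);bluefit('scene12',[580,221,161]);bluefit('scene13',[580,227,161])
    ~~~~~~~^^^^^^^^^^^^^^^^^^^^^^^
  File "bluefit.py", line 25, in bluefit
    m=minimize(lambda q:cost([q[0],q
[... 276 characters left out ...]
s)
    fsim[k] = func(sim[k])
              ~~~~^^^^^^^^
    fx = function(np.copy(x), *(wrapper_args + args))
  File "bluefit.py", line 25, in <lambda>
    m=minimize(lambda q:cost([q[0],q[1],0,0]),[g0[0]+dx,g0[1]+dy],method='Nelder-Mead',options=dict(initial_simplex=[[g0[0]+dx,g0[1]+dy],[g0[0]+dx+3,g0[1]+dy],[g0[0]+dx,g0[1]+dy+3]],xatol=.05,fatol=1))
                        ~~~~^^^^^^^^^^^^^^^^^
  File "bluefit.py", line 17, in cost
    ax=np.array([q[2],q[3],1]);ax/=np.linalg.norm(ax)
                               ^^^^^^^^^^^^^^^^^^^^^^
numpy._core._exceptions._UFuncOutputCastingError: Cannot cast ufunc 'divide' output from dtype('float64') to dtype('int64') with casting rule 'same_kind'
```

```bash
sed -i 's/q\[3\],1\]/q[3],1.]/' bluefit.py; python3 bluefit.py; python3 - <<'E'
import numpy as np
l=np.load('pics/scene13.npz');p=l['p'].astype(float);r=p[...,0]-.5*(p[...,1]+p[...,2]);print(np.round(r[150:159,434:446]).astype(int))
E
```

```text
scene9 [582.94  80.95] 51055.10734044659 [379.75 186.56]
scene10 [582.88  80.99] 52308.91934045958 [379.75 186.53]
scene12 [578.9  223.06] 5388.63393551579 [436.3  159.56]
scene13 [578.82 228.  ] 5857.605591037576 [438.16 158.7 ]
[[ 20  18  14  10   7   7   0   8   3   3   6   8]
 [ 19  16  15  12  13  14  16  11   4   6   6   7]
 [ 19  17  15  12  17  24  32  26  17   8   6   6]
 [ 18  14  12  12  22  37  44  34  20  14   7   7]
 [ 16  13  12  12  22  36  47  31  18  12   8   7]
 [ 15  12  10  10  16  26  32  22  14   8   8   6]
 [ 12   8   1   1   4  10  14  13  10   7   8   6]
 [  8  -1 -12 -16 -13  -9  -1   3   4   5   8   8]
 [  0 -12 -31 -35 -35 -30 -23 -10   1   6   7   7]]
```

>>> step_arm --pt "0 -0.8 0 0 0 0 10" --pt "0 0 0 0 0 0 10" --pt "0 0 0 0 0 0 14" --pt "0 0 0 0 0 0 20" --pt "0 0 0 0 0 0 30" --pt "0 0 0 0 0 0 40" --pt "0 0 -5 0 0 0 40" --pt "0 10 -20 0 0 0 40" --pt "0 20 -30 0 0 0 40" --pt "0 20 -30 0 0 0 40" --pt "0 30 -30 0 0 0 40" --pt "0 0 0 0 0 0 40"

```text
t: 19.8
eef_pos: [587.2, 29.9, 190.5]
tool_rot: [3.14, 0.027, 0.017]
ft_force: [-0.1, -0.9, 0.4]
grip_width: 40.2
```

>>> step_arm --pt "0 0 0 0 0 0 40" --pt "0 0 0 0 0 0 40"

```text
t: 20.0
eef_pos: [583.5, 36.0, 185.0]
tool_rot: [-3.14, -0.04, -0.001]
ft_force: [-0.4, -0.1, -0.2]
grip_width: 40.0
```

```bash
python3 w.py w14;python3 zz.py scene14; python3 -c "
from bluefit import *
bluefit('scene14',[580,228,161])"
```

```text
20.0 [583.52  36.02 184.97] [-3.14 -0.04 -0.  ] 39.982081013304516 [-0.4  -0.07 -0.22]
20.1 [583.42842324  36.21870579 184.53613383] [-0.20175444  0.84236947 -0.67254198] 39.987467426278336
[{'at': [439.3, 153.8], 'confidence': 0.75}] [{'at': [437.7, 161.1], 'confidence': 0.75}]
scene14 [578.34374762 229.49295592] 4859.933790062754 [438.56397001 158.31557786]
```

View pics/w14.png

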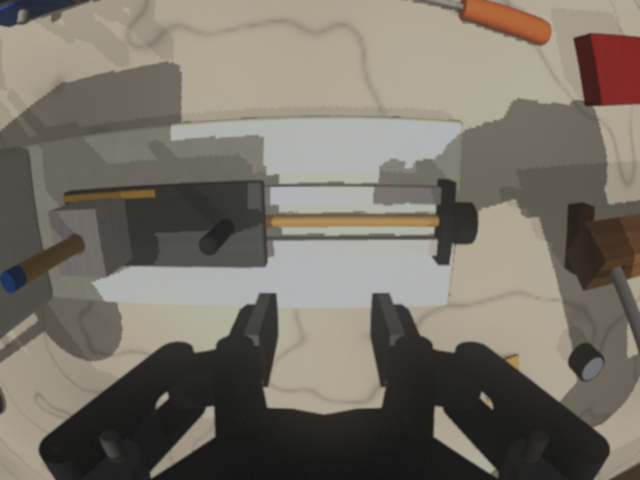

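View pics/scene14z.png

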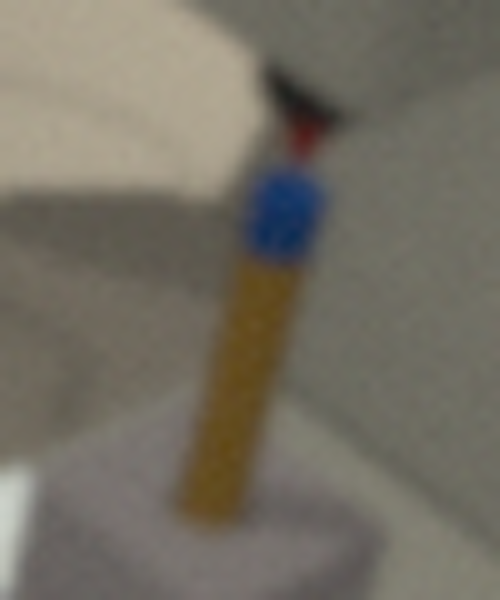

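```bash
python3 - <<'E'
from plan import *
np.set_printoptions(precision=2,suppress=True)
p,Rc,s=cur();V=np.array(robot.calibration('wrist')['view']);I=np.linalg.inv(V)
c=Rc.inv().apply(I[:3,3]-p);M=Rc.inv().as_matrix()@I[:3,:3];print('cam in tool',c,'look',-M[:,2],'q',np.array(s['qpos']))
K=np.array(robot.calibration('wrist')['K'])
for th,tcp in [(50,(420,225,190)),(55,(420,225,180)),(45,(430,225,200)),(50,(440,225,190))]:
    t=np.radians(th);Rt=frame([np.sin(t),0,-np.cos(t)],[0,-1,0]);Rm=Rt.as_matrix()@M;o=np.array(tcp)+Rt.apply(c);Vn=np.eye(4);Vn[:3,:3]=Rm.T;Vn[:3,3]=-Rm.T@o
    print(th,tcp,'cam',o,'px',proj([580,229,169],K,Vn,True),proj([580,229,161],K,Vn,True))
E
```

```text
cam in tool [  74.9    -0.95 -129.51] look [-0.29 -0.    0.96] q [-0.06  0.43 -0.07  1.82  0.04  0.9  -1.7 ]
50 (420, 225, 190) cam [368.93 225.95 330.62] px [319.93 114.87] [320.01 123.59]
55 (420, 225, 180) cam [356.87 225.95 315.64] px [319.95 120.51] [320.03 129.67]
45 (430, 225, 200) cam [391.39 225.95 344.54] px [319.79 118.12] [319.89 126.39]
50 (440, 225, 190) cam [388.93 225.95 330.62] px [319.67 132.94] [319.78 141.82]
```

```bash
python3 - <<'E'
from plan import *
p,Rc,s=cur();t=np.radians(50);Rt=frame([np.sin(t),0,-np.cos(t)],[0,-1,0])
print(p)
r,pe,R2=rows(p,Rc,np.array([450,60,215]),Rt,10,40,(0,3))
for q in r:print(q)
r,pe,R2=rows(pe,R2,np.array([440,225,180]),Rt,6,40,(0,3))
for q in r:print(q)
E
```

```text
[583.64425527  35.88518526 184.67697893]
[-13.0, -3.0, -3.0, -0.001, 0.087, 0.002, 40]
[-13.0, -2.0, -4.0, -0.001, 0.087, 0.003, 40]
[-13.0, -3.0, -6.0, -0.001, 0.088, 0.002, 40]
[-12.0, -3.0, -6.0, -0.002, 0.087, 0.002, 40]
[-11.0, -2.0, -7.0, -0.001, 0.087, 0.003, 40]
[-11.0, -3.0, -9.0, -0.001, 0.087, 0.002, 40]
[-10.0, -3.0, -9.0, -0.001, 0.088, 0.003, 40]
[-9.0, -2.0, -10.0, -0.001, 0.087, 0.002, 40]
[-9.0, -3.0, -11.0, -0.001, 0.087, 0.002, 40]
[-7.0, -2.0, -12.0, -0.002, 0.087, 0.003, 40]
[-6.0, -27.0, 3.0, 0.0, 0.0, -0.0, 40]
[-5.0, -28.0, 2.0, 0.0, 0.0, -0.0, 40]
[-6.0, -27.0, 3.0, 0.0, 0.0, -0.0, 40]
[-5.0, -28.0, 2.0, 0.0, 0.0, -0.0, 40]
[-6.0, -27.0, 3.0, 0.0, 0.0, -0.0, 40]
[-5.0, -28.0, 2.0, 0.0, 0.0, -0.0, 40]
```

>>> step_arm --pt "-13 -3 -3 -0.001 0.087 0.002 40" --pt "-13 -2 -4 -0.001 0.087 0.003 40" --pt "-13 -3 -6 -0.001 0.087 0.002 40" --pt "-12 -3 -6 -0.002 0.087 0.002 40" --pt "-11 -2 -7 -0.001 0.087 0.003 40" --pt "-11 -3 -9 -0.001 0.087 0.002 40" --pt "-10 -3 -9 -0.001 0.087 0.003 40" --pt "-9 -2 -10 -0.001 0.087 0.002 40" --pt "-9 -3 -11 -0.001 0.087 0.002 40" --pt "-7 -2 -12 -0.002 0.087 0.003 40" --pt "0 0 0 0 0 0 40" --pt "0 0 0 0 0 0 40"

```text
t: 21.4
eef_pos: [484.5, 40.4, 232.7]
tool_rot: [2.964, -0.001, 1.005]
ft_force: [-0.1, 0.4, -0.2]
grip_width: 40.3
```

>>> step_arm --pt "-6 -27 3 0 0 0 40" --pt "-5 -28 2 0 0 0 40" --pt "-6 -27 3 0 0 0 40" --pt "-5 -28 2 0 0 0 40" --pt "-6 -27 3 0 0 0 40" --pt "-5 -28 2 0 0 0 40" --pt "0 0 0 0 0 0 40" --pt "0 0 0 0 0 0 40" --pt "0 0 0 0 0 0 40"

```text
t: 22.3
eef_pos: [478.4, 152.5, 236.5]
tool_rot: [-2.999, -0.024, -0.934]
ft_force: [-0.2, 0.2, -1.1]
grip_width: 40.2
```

```bash
python3 w.py w15; python3 -c "
import cv2
im=cv2.imread('pics/w15.png');print(im.shape)"
```

```text
22.3 [478.4  152.51 236.54] [-3.   -0.02 -0.93] 40.19969939779278 [-0.22  0.19 -1.1 ]
(480, 640, 3)
```

View pics/w15.png

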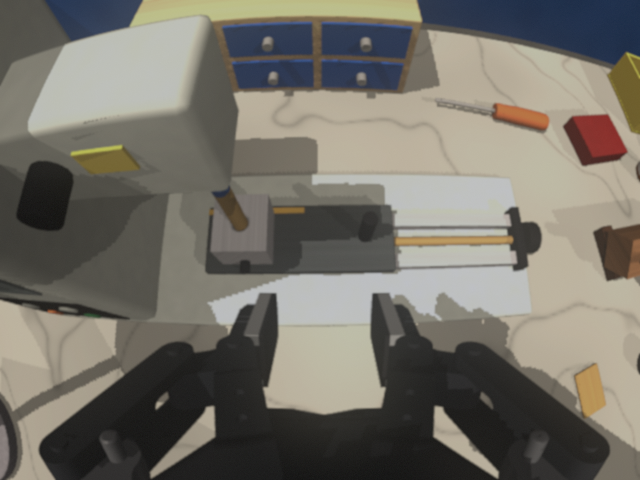

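```bash
python3 - <<'E'
from plan import *
np.set_printoptions(precision=2,suppress=True)
p,Rc,s=cur();print(p,np.array(s['qpos']),np.array(s['dq']),Rc.as_matrix())
E
```

```text
[478.61 151.73 236.6 ] [-0.96  0.01  0.42  2.37  0.93  0.36 -2.92] [ 0.03 -0.   -0.   -0.    0.   -0.    0.  ] [[ 0.82  0.01  0.57]
 [ 0.01 -1.    0.  ]
 [ 0.57  0.   -0.82]]
```

```bash
python3 - <<'E'
from plan import *
p,Rc,s=cur();Rt=frame([0,0,-1],[.024,-1,0])
r,pe,R2=rows(p,Rc,np.array([560,60,235]),Rt,9,40,(0,3))
for q in r:print(q)
t=np.radians(20);Rt=frame([0,np.sin(t),-np.cos(t)],[.024,-1,0]);print(np.round((R2.inv()*Rt).as_rotvec(),3))
E
```

```text
[7.0, 10.0, 5.0, 0.001, -0.067, -0.001, 40]
[8.0, 11.0, 5.0, 0.001, -0.067, -0.001, 40]
[8.0, 10.0, 4.0, 0.0, -0.067, -0.001, 40]
[8.0, 10.0, 4.0, 0.001, -0.067, -0.001, 40]
[8.0, 11.0, 3.0, 0.001, -0.067, -0.001, 40]
[8.0, 10.0, 3.0, 0.001, -0.067, -0.001, 40]
[9.0, 10.0, 1.0, 0.0, -0.068, -0.001, 40]
[9.0, 11.0, 2.0, 0.001, -0.067, -0.001, 40]
[9.0, 10.0, 1.0, 0.001, -0.067, -0.001, 40]
[ 0.349  0.009 -0.002]
```

>>> step_arm --pt "7 10 5 0.001 -0.067 -0.001 40" --pt "8 11 5 0.001 -0.067 -0.001 40" --pt "8 10 4 0 -0.067 -0.001 40" --pt "8 10 4 0.001 -0.067 -0.001 40" --pt "8 11 3 0.001 -0.067 -0.001 40" --pt "8 10 3 0.001 -0.067 -0.001 40" --pt "9 10 1 0 -0.067 -0.001 40" --pt "9 11 2 0.001 -0.067 -0.001 40" --pt "9 10 1 0.001 -0.067 -0.001 40" --pt "0 0 0 0 0 0 40" --pt "0 0 0 0 0 0 40"

```text
t: 23.45
eef_pos: [553.0, 64.4, 237.3]
tool_rot: [3.133, 0.024, 0.077]
ft_force: [-0.6, 1.0, 0.1]
grip_width: 39.9
```

```bash
python3 - <<'E'
from plan import *
np.set_printoptions(precision=2,suppress=True)
p,Rc,s=cur();print(p,np.array(s['qpos']),np.array(s['dq']),Rc.as_matrix(),s['ft_force'])
E
```

```text
[553.04  64.41 237.29] [-0.57  0.31  0.47  1.9  -0.16  0.92 -1.59] [-0.04 -0.02 -0.    0.03 -0.   -0.    0.  ] [[ 1.    0.02  0.05]
 [ 0.02 -1.   -0.01]
 [ 0.05  0.01 -1.  ]] [-0.63  1.01  0.07]
```

>>> step_arm --pt "6 0 8 0.09 -0.02 0 40" --pt "6 0 8 0.09 -0.02 0 40" --pt "6 0 8 0.09 -0.01 0 40" --pt "4 0 8 0.08 0 0 40" --pt "0 0 0 0 0 0 40" --pt "0 0 0 0 0 0 40" --pt "0 0 0 0 0 0 40"

```text
t: 24.15
eef_pos: [575.4, 72.3, 207.8]
tool_rot: [-2.8, -0.038, 0.005]
ft_force: [-0.6, 0.4, -0.2]
grip_width: 40.1
```

```bash
python3 w.py w16; python3 w.py w16b; python3 zz.py scene16; python3 -c "
from bluefit import *
bluefit('scene16',[580,228,161])
im=cv2.imread('pics/w16b.png');w=np.load('pics/w16b.npz');c=proj([580,229,165],w['K'],w['view'],True);print(c)
x,y=max(int(c[0])-25,0),max(int(c[1])-20,0);print(x,y)
cv2.imwrite('pics/w16z.png',cv2.resize(im[y:y+45,x:x+60],None,fx=12,fy=12,interpolation=cv2.INTER_CUBIC))"
```

```text
24.15 [575.44  72.28 207.76] [-2.8  -0.04  0.  ] 40.079700817540555 [-0.62  0.37 -0.22]
24.2 [575.58  72.51 207.84] [-2.8  -0.04  0.  ] 39.85485226040858 [-0.44 -0.62 -0.03]
24.3 [575.7481122   72.46195995 207.7533905 ] [-0.36919971  0.84467765 -0.67657515] 40.051915125647206
[{'at': [437.4, 153.9], 'confidence': 0.68}] [{'at': [440.4, 159.1], 'confidence': 0.59}]
scene16 [578.62175751 229.15901947] 5291.3375995039605 [438.53441495 158.4482766 ]
[131.99513956 239.3874846 ]
106 219
```

View pics/w16z.png

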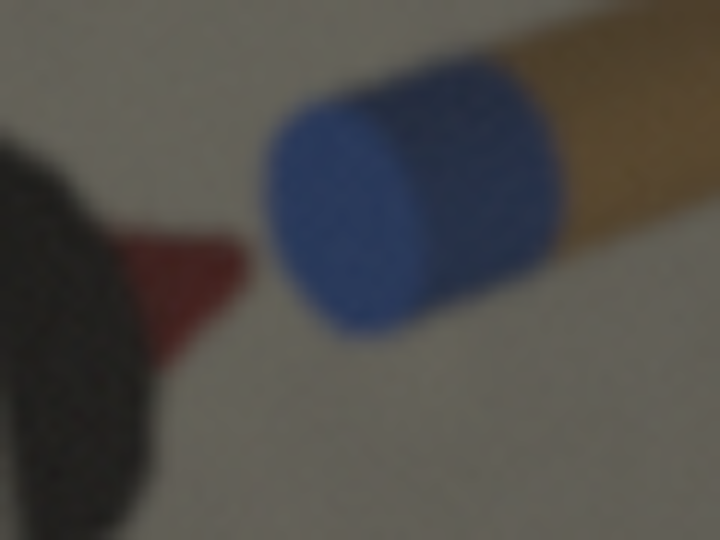

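View pics/w16.png

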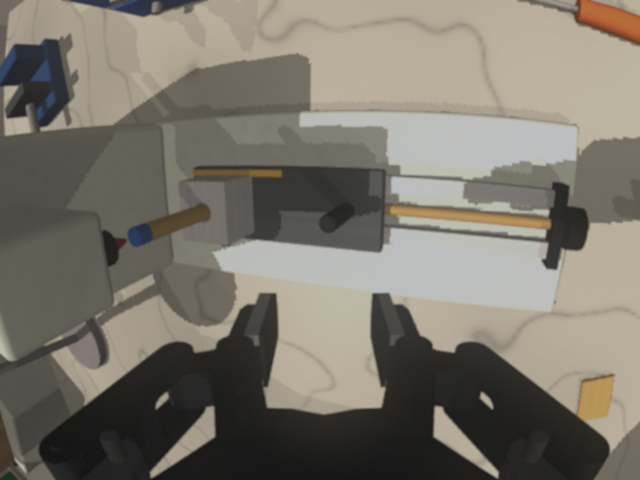

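```bash
python3 - <<'E'
from plan import *
np.set_printoptions(precision=2,suppress=True)
w=np.load('pics/w16b.npz');K,V=w['K'],w['view']
f=at_height((134.29,236.7),161,K,V,True);t=at_height((126.2,240.4),169,K,V,True)
print(f,t,t-f)
for dx in (-.5,.5): print(at_height((126.2+dx,240.4),169,K,V,True)-f, at_height((126.2,240.4+dx),169,K,V,True)-f)
th=np.linspace(0,6.283,40,endpoint=False)
q=np.array([proj(f+[7*np.cos(a),7*np.sin(a),0],K,V,True) for a in th]);z=(q-[106,219]+.5)*12-.5
print('pred ellipse bounds',z.min(0),z.max(0))
# tilt of rod: chuck hole point? projected base axis point at z=90 for vertical
g=proj([f[0],f[1],90],K,V,True);print('vertical foot px',g, 'needle tip->',proj([t[0],t[1],161],K,V,True))
im=cv2.imread('pics/w16b.png');cv2.imwrite('pics/w16y.png',cv2.resize(im[190:260,100:230],None,fx=6,fy=6,interpolation=cv2.INTER_CUBIC))
E
```

```text
[580.6  230.83 161.  ] [580.19 230.75 169.  ] [-0.41 -0.07  8.  ]
[-0.48  0.49  8.  ] [-0.05 -0.15  8.  ]
[-0.34 -0.63  8.  ] [-0.78 -0.    8.  ]
pred ellipse bounds [267.96 100.99] [424.85 333.71]
vertical foot px [195.52 214.45] needle tip-> [134.43 237.28]
```

View pics/w16y.png

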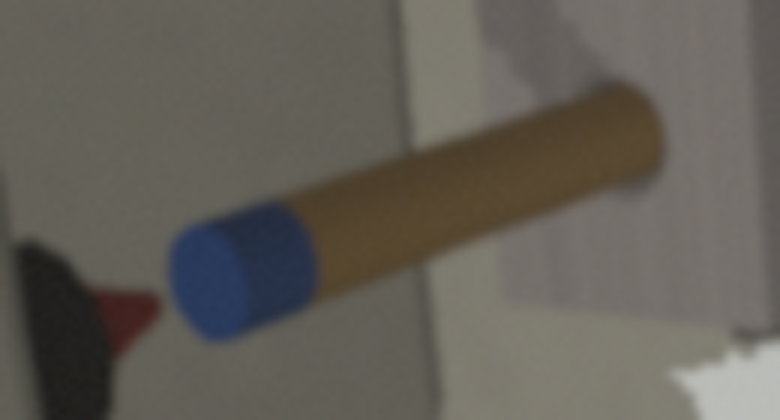

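Both cameras put the blue end's middle within about 1 mm of the needle, and the arm is clear. One last look at the whole bench, then I hand in.

```bash
python3 - <<'E'
from plan import *
shot('top','top17');shot('scene','scene17')
p,Rc,s=cur();print(s['t'],s['ft_force'],s['dq'])
a=cv2.imread('pics/top0.png');b=cv2.imread('pics/top17.png');cv2.imwrite('pics/cmp.png',np.vstack([a[90:330,280:560],b[90:330,280:560]]))
E
```

```text
24.5 [-0.50032123 -0.15336544 -0.48370274] [ 0.00564546  0.00435718  0.00186475 -0.00073808 -0.00095523  0.00278417
  0.00154239]
```

View pics/cmp.png

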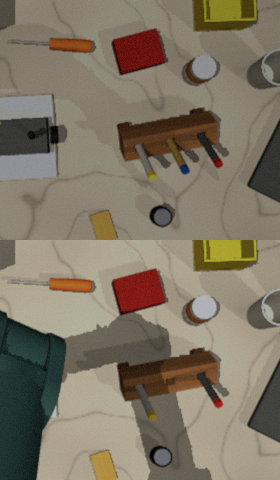

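The other two rods, screwdriver, tin, jar, loupe and tag all sit where they were at the start (before above, after below).

```bash
python3 -c "
from rig import robot
print(robot.sign_off())"
```

```text
the job is handed in; nothing more can be done
None
```

I pulled the blank out of the rack along its axis (it leaned 40°) and stood it fully down in the chuck. I then slid the carriage by its post about 149 mm, let go and moved the arm clear. The job is handed in at about 24.5 s of the 72 s allowed; sign-off gives no verdict.

- **Seating:** the floor push built up from TCP height 131 mm, which puts the foot near 46 mm, as it should be.
- **Alignment, wrist camera:** the middle of the blue end is about 0.4 mm from the needle's tip horizontally.
- **Alignment, scene camera:** it gave about 1 mm. It is the coarser of the two, and its hand reading before the last moves suggested a larger gap than its later fit.
- **Rest of the bench:** judged by eye in before and after top pictures, the other two rods and the loose things had not moved. The robot touched nothing at the end.
- **A failed check:** my first try at a low side view of the needle ran a wrist joint up to its range limit, so the arm stopped short of that pose. I backed out without contact and looked from another side.

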